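# Hook and snap a battery pack into a cordless blender base, then unlock and press start

## Task

Get the white cordless blender base ready: take the battery pack out of its black stand, lay it down flat on the green mat with the red label side up and let go, then take it again and fit it in the bay - hook its tongue under the orange lip while the other end is still raised, swing that end down and press until it snaps flush under the orange latch. Then slide the red child lock fully aside, press the green start button all the way and let go of everything, leaving the bowl, cup and spoon where they stand.

Things in the scene. Friction and masses are not known exactly. Their poses are not given: they have to be found in the camera images.
- motor_base: white blender base fixed on the table, 270 x 220 mm, flat deck 45 mm high. Origin: centre of its underside. Its x axis runs along the battery bay, from latch end to lip end; z up. Bay centre line y = -55 mm, its floor is the deck; button and lock lie on the line y = +60 mm. A black drive coupling, 20 mm high over the deck, 60 mm across, stands at x = +98, y = +60 mm
- bay_heel (a point): point on the bay floor, centre line, where the lower heel edge of the seated pack belongs (base x = -85, y = -55, z = 45 mm). Two stops 10 mm high stand beside the latch, from 2.5 mm behind this point. Grey side rails 10 mm high, 8 mm wide, 56 mm apart inside, run beside the bay from base x = -82 to +46 mm
- bay_lip (a point): point on the bay floor, centre line, below the front edge of the orange lip (base x = +45, y = -55, z = 45 mm). Here a slot 48 mm wide, 16 mm high opens under the lip and ends at a wall 14 mm further along base x (x = +59). The lip is a plate 6 mm thick, 68 mm wide, its top 22 mm over the deck, x = +45 to +95 mm
- heel_latch (a joint): orange spring latch, m: 0 = forward, up to 0.009 = pushed back from the lip. Its wedge nose, 26 mm wide, steep upper slope, reaches 5 mm over the heel, lower edge 12 mm, top 26 mm over the deck. The lowered heel meets it 20 mm over the deck; about 10 N down on the heel pushes it back (spring 3 to 5 N), then it snaps into the heel groove and reads near 0
- pack: loose battery pack, 0.36 to 0.59 kg, body 120 mm long, 50 wide, 40 thick, red on the label side, black on the contact side. Origin: centre of the heel end face; z from heel to toe, x the normal of the red label face (faces at x = +-20 mm), y across the width (+-25 mm). Starts upright in the stand, tongue up. Fitted: label up, contact side on the bay floor, its z along base x, 2 mm play
- pack_heel (a point): middle of the lower heel edge of the pack: heel end, contact side (pack x = -20, z = 0 mm). Across the heel end runs a grey groove 8 mm deep, from pack x = -10 to +5 mm, which takes the latch
- pack_toe (a point): middle of the tongue's end edge, contact side (pack x = -20, z = 142 mm). The black tongue juts 22 mm out of the toe end (z = 120 to 142 mm), 36 mm wide, 10 mm thick (x = -20 to -10 mm)
- pack_mid (a point): centre of the pack's body (pack z = 60 mm)
- stand: black pocket stand fixed on the table, 57 x 67 mm, 32 mm high; origin at its underside centre, axes as the pack's x and y at the start; pocket 45 x 55 mm, floor 8 mm high, so the pack stands 24 mm deep in it
- mat: green mat fixed on the table, 200 x 200 mm, 3 mm thick, origin at the centre of its underside; the place to lay the pack down
- child_lock (a joint): red child-lock shutter, m: 0 = over the start button, 0.045 = fully aside; slides along the base's +x, 2 N friction, stays where it is left; may start a few mm open. It clears the button from 0.036 on
- child_lock_rib (a point): middle of the top of the red rib on the shutter, 77 mm over the table; the rib is 10 mm thick along the base's x, 36 mm long along its y, and stands 13 mm above the shutter plate (plate 44 x 48 mm, its top 64 mm over the table)
- start_button (a joint): green start button, m: 0 = up, 0.006 = fully pressed; springs back; 5 N presses it fully
- start_button_top (a point): centre of the button's top face, 28 mm across, 59 mm over the table (base x = -30, y = +60 mm); grey guides 18 mm high run beside it along the base's x, 49 mm apart inside
- bowl: bystander: white bowl, 130 mm across, 65 mm high, loose, origin under its centre
- cup: bystander: blue cup, 72 mm across, 90 mm high, loose, origin under its centre
- spoon: bystander: wooden-handled spoon 220 mm long lying along its x axis, loose, origin under its middle
Mind the look-alikes: they are no part of the job. Leave any purple look-alike of the pack alone.

How it is judged:
On the way, in this order (a step that is already met when the one before it is completed fails the run):
1. the pack lies flat on the green mat, red label up, let go (angle between pack's own x axis and vertical below 0.12 rad and height (world z) of pack below 0.032 m and horizontal distance between pack_mid and mat below 0.11 m and contact force between the fingers and pack below 0.2 N and linear speed of pack below 0.02 m/s), for 0.2 s.
2. the tongue is under the lip, the heel still raised (x of pack_toe in the frame of motor_base above 0.048 m and z of pack_toe in the frame of motor_base between 0.04 and 0.057 m and y of pack_toe in the frame of motor_base between -0.067 and -0.043 m and z of pack_heel in the frame of motor_base above 0.059 m), for 0.05 s.
3. the pack is flush in the bay and the latch has snapped over its heel (z of pack_heel in the frame of motor_base below 0.0485 m and z of pack_toe in the frame of motor_base below 0.051 m and x of pack_toe in the frame of motor_base between 0.051 and 0.063 m and y of pack_toe in the frame of motor_base between -0.062 and -0.048 m and angle between the z axis of pack and the x axis of motor_base, either way round below 0.07 rad and angle between pack's own x axis and vertical below 0.06 rad and value of joint heel_latch below 0.003 m), for 0.2 s.
4. the child lock is slid clear of the button (value of joint child_lock above 0.036 m), for 0.1 s.
5. the start button is pressed (value of joint start_button above 0.0048 m), for 0.05 s.
At the end, for the whole second after the job is handed in: the pack lies label up and flush in the bay (heel within 3.5 mm of the floor, tongue 6 mm or more under the lip, level to 0.06 rad, in line to 0.07 rad), the latch sprung back over its heel (under 3 mm), the child lock at least 36 mm aside, the button up again, everything at rest and let go (all of step 3 and value of joint child_lock above 0.036 m and value of joint start_button below 0.0015 m and linear speed of pack below 0.01 m/s); the robot touches nothing.
It fails at once if a bystander (bowl, cup, spoon) is shoved more than 40 mm (distance of any of bowl, cup, spoon from where it was at the start of the episode above 0.04 m).
It fails at once if the pack falls off the table (height (world z) of pack below -0.05 m).
It also fails if it takes over 72 s, if anything falls off the work surface, if the arm or the gripper's body presses on something with over 40 N, if the wrist force passes 120 N, or if a joint passes its speed limit or range.

## Robot

A 6-joint arm with a two-finger parallel gripper is mounted at the origin on the work surface. World frame = base frame: x ahead of the robot, y to its left, z up, the work surface at z = 0. Lengths are in m, angles in rad, forces in N, time in s.
With the tool pointing down it reaches from about 0.325 to 0.9 m from the base axis. Payload 6.1 kg.
Tool frame: the origin (TCP) lies at the very end of the fingers, on their centre line; the grasp point (between the pads) lies 19 mm behind it; z points along the fingers, y is the line along which they close (so a half turn about z gives the same grasp; the last joint's range is limited). The gripper opens to 85 mm and grips with 20 to 120 N. Pads are 22 mm wide; open, the fingers measure 114 mm over their backs; the gripper's body (76 mm by 85 mm) begins 54 mm behind the grasp point. The pads swing forward as they close: fully open they stand 13 mm farther back than shut.
Start: joints at [1.222, 0.22, 1.526, -0, 1.395, -0.126], TCP at [0.138, 0.61, 0.231] pointing down, gripper open.
Joint ranges: [-2.98, 2.98], [-0.91, 2.08], [0.09, 2.57], [-1.24, 4.39], [0.2, 2.65], [-2.68, 2.68]. Speed limits (rad/s): [2.57, 2.57, 3.01, 3.14, 3.14, 3.14].

## Interface

Orientations are given as a unit quaternion [x, y, z, w].
In Python, from bench import robot, optics, models gives the robot as it stands.
- The arm moves only by the tool drive_tool, never from a script. Its argument "plan" is a list of rows, each an object of numbers: "dx", "dy", "dz": the shift along the tool's x, y, z in mm; "wx", "wy", "wz": the turn, a rotation vector about the tool's x, y, z in degrees. In form: [{"dx": .., "dy": .., "dz": .., "wx": .., "wy": .., "wz": ..}, ...]. A call has 1 to 10 rows; each row shifts and turns the commanded pose from where the row before left it, along the tool's axes as they then stand; what a row does not reach is not made up. A row lasts 1/12 s, in which the tool goes at most 41.7 mm and 7.16 degrees, less where a joint would pass 70% of its speed; a pose out of reach is approached as far as the arm can. A call is refused whole if a number of a shift passes 41.7 or a number of a turn 7.16, either way. A call with a gripper value outside its range is refused whole. "claw" is the finger opening in mm, from 0 to 85.4, set as the call begins (left out, the last holds). The fingers move at their own pace and stop on an object; "squeeze" is the grip in N (left out, the last holds). Time passes only in rows, so rows that do not move let the fingers close. It gives the time, the measured TCP pose, the force, the opening and the grip force at its end, in the units of the state.
- robot.read_state(): the state, without advancing time (a new reading comes with each control period).
- optics.capture(name): name is "side" or "top" or "wrist"; returns the picture (400x640x3 uint8, blue, green, red); there is no depth.
- optics.camera_model(name): a dict with "fx", "fy", "cx", "cy" (pixels), "dist_coeffs" ([k1, k2, p1, p2, k3] as OpenCV has them; the pictures are not rectified), "T" (4x4, takes a point from camera to world coordinates); the wrist camera has in their place "T_tool_cam" (4x4, takes a point from camera to tool coordinates, whose origin is the TCP and whose axes are the flange's). Camera axes: x right, y down, z forward; pixel columns grow to the right and rows downward; lengths in m; the calibration is good to about 2 mm. A picture is of the moment at which its call begins: read the wrist's pose just before it. camera_model takes no time and is no camera call.
- robot.finish_job(): hands the job in; it is judged then, once.
Trained networks look in the newest picture that a camera, given by its name, has taken for a name from the list of things; names that differ only in an ending like _2 or _b are one class to them, and where a whole thing is asked for, a point or a joint stands for the part that bears it (a point fixed in the world has none). Each returns a list of dicts, best first, with "conf" (0 to 1); they miss things now and then, are a little off and sometimes report something else, mostly with a low value. They report only what shows in the picture. A call takes as long as a camera call. They do not tell look-alikes from the thing itself.
- models.find_in(camera, query): "box" ([left, top, width, height] in pixels, round what is visible of it).
The state is a dict: "time": time; "q": joint angles; "joint_velocities": joint speeds; "tau": joint torques, N m; "eef_pos": TCP position; "tool_rot": TCP orientation; "wrist_force": force on the tool from outside, world axes, zero at the start; "ft_torque": the same for the moment, N m; "gripper_width": opening from 0.0 (shut) to 1.0 (fully open); "gripper_force": force on a finger pad.
Only numpy, scipy, OpenCV 4.12 (cv2) and the standard library are available. Lean on these libraries where they do the work, as an engineer would, in place of code of your own. Each camera call takes 0.05 s, during which the arm holds its last target. There are 200 camera calls.

## Working session

There is one attempt and no reset: what is moved stays moved. The work goes in short steps, Python scripts to look and compute and a tool call to move; the robot and the scene stay as the last step left them, time stands still between calls to the robot, and variables do not carry over. Pictures are saved under pics/ and viewed, at most 10 in all, crops included, and the job is handed in when it is done.

Besides the shell and the picture viewer there is one more tool, called after "Call:" as name([rows], argument=value, ...), one row to a line, values as JSON. drive_tool: Moves the arm, as the interface text tells. Its arguments: {"type":"object","properties":{"plan":{"type":"array","items":{"type":"object","properties":{"dx":{"type":"number"},"dy":{"type":"number"},"dz":{"type":"number"},"wx":{"type":"number"},"wy":{"type":"number"},"wz":{"type":"number"}}}},"claw":{"type":"number"},"squeeze":{"type":"number"}},"required":["plan"]}

```bash
ls; mkdir -p pics
cat > h.py <<'E'
import numpy as np, cv2
from bench import robot, optics, models
from scipy.spatial.transform import Rotation as R
def snap(n,f=None):
    im=optics.capture(n)
    if f: cv2.imwrite(f'pics/{f}.png',im)
    return im
def cam(n):
    m=optics.camera_model(n); K=np.array([[m['fx'],0,m['cx']],[0,m['fy'],m['cy']],[0,0,1.]]); d=np.array(m['dist_coeffs'],float)
    if 'T' in m: T=np.array(m['T'])
    else:
        s=robot.read_state(); W=np.eye(4); W[:3,:3]=R.from_quat(s['tool_rot']).as_matrix(); W[:3,3]=s['eef_pos']; T=W@np.array(m['T_tool_cam'])
    return K,d,T
def at_z(n,uv,z,c=None):
    K,d,T=c or cam(n); p=cv2.undistortPoints(np.array(uv,float).reshape(-1,1,2),K,d)[:,0]
    r=np.c_[p,np.ones(len(p))]@T[:3,:3].T; o=T[:3,3]
    return o+r*((z-o[2])/r[:,2])[:,None]
def proj(n,P,c=None):
    K,d,T=c or cam(n); Ti=np.linalg.inv(T); return cv2.projectPoints(np.array(P,float).reshape(-1,3),cv2.Rodrigues(Ti[:3,:3])[0],Ti[:3,3],K,d)[0][:,0]
E
python3 - <<'E'
from h import *
a=snap('top','top1'); 
for q in ['motor_base','pack','stand','mat','child_lock','start_button','heel_latch','bowl','cup','spoon']: print(q,[(np.round(d['box']).astype(int).tolist(),round(d['conf'],2)) for d in models.find_in('top',q)][:3])
b=snap('side','side1')
print(robot.read_state()['time'],robot.read_state()['tool_rot'],cam('top')[2],cam('side')[2],optics.camera_model('wrist'))
E
```

```text
pics
motor_base [([384, 167, 112, 91], 0.73)]
pack [([141, 185, 45, 34], 0.73), ([206, 200, 37, 31], 0.72)]
stand [([213, 210, 33, 22], 0.61)]
mat [([267, 177, 82, 82], 0.89), ([261, 110, 54, 49], 0.49), ([424, 174, 16, 18], 0.29)]
child_lock [([422, 173, 19, 19], 0.9)]
start_button [([424, 173, 18, 18], 0.39)]
heel_latch [([391, 222, 18, 14], 0.63)]
bowl [([262, 108, 54, 50], 0.74)]
cup [([345, 123, 29, 33], 0.84), ([206, 199, 35, 31], 0.35)]
spoon [([284, 279, 88, 24], 0.69)]
0.6 [1.11174800e-01 9.93800867e-01 5.46675674e-06 1.14812231e-05] [[ 0.02187153 -0.98283553  0.18318285  0.41010039]
 [-0.99960285 -0.0247546  -0.01346666  0.11183881]
 [ 0.01777013 -0.18281557 -0.98298662  1.01076069]
 [ 0.          0.          0.          1.        ]] [[-0.94748014 -0.25004154  0.19940065  0.37232376]
 [-0.319518    0.713237   -0.62385995  0.72079815]
 [ 0.01377098 -0.654807   -0.75567066  0.85278875]
 [ 0.          0.          0.          1.        ]] {'fx': 290.6022174988756, 'fy': 290.6022174988756, 'cx': 318.4838695863944, 'cy': 203.05800411437295, 'dist_coeffs': array([-0.04044909,  0.        ,  0.        ,  0.        ,  0.        ]), 'T_tool_cam': array([[-6.27524226e-05, -9.57553120e-01, -2.88256863e-01,
         7.30439457e-02],
       [ 9.99999997e-01, -7.24326899e-05,  2.29161093e-05,
        -6.09971695e-04],
       [-4.28226119e-05, -2.88256861e-01,  9.57553121e-01,
        -1.42019202e-01],
       [ 0.00000000e+00,  0.00000000e+00,  0.00000000e+00,
         1.00000000e+00]])}
```

Run:
```python
import cv2
a=cv2.imread('pics/top1.png'); cv2.imwrite('pics/t1z.png',cv2.resize(a[90:320,120:520],(800,460),interpolation=cv2.INTER_CUBIC))
```

```text
(no output)
```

View pics/t1z.png

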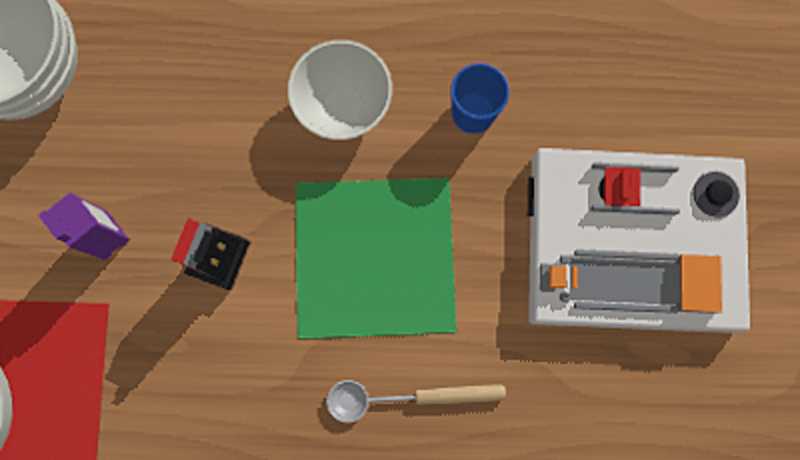

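View pics/side1.png

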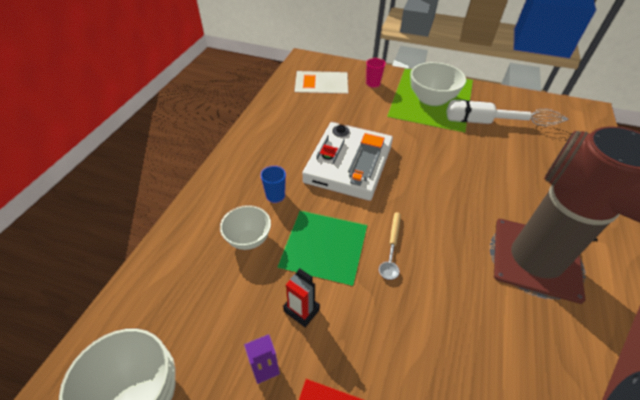

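The pack is the black/red thing in the black stand at top-picture px (225,217). The purple look-alike is at (162,203), and the base is at (440,212) with its lip end to the right. The pack's red label side faces up and left in the picture. Next I measure positions and take an enlarged crop to confirm.

Run:
```python
from h import *
c=cam('top'); a=cv2.imread('pics/top1.png'); hsv=cv2.cvtColor(a,cv2.COLOR_BGR2HSV)
def blob(lo,hi,roi):
    m=cv2.inRange(hsv,lo,hi); k=np.zeros_like(m); x,y,w,h=roi; k[y:y+h,x:x+w]=m[y:y+h,x:x+w]
    cs=cv2.findContours(k,cv2.RETR_EXTERNAL,cv2.CHAIN_APPROX_NONE)[0]; return max(cs,key=cv2.contourArea)
def rect(lo,hi,roi,z,nm):
    b=blob(lo,hi,roi); P=at_z('top',b[:,0,:],z,c)[:,:2]; r=cv2.minAreaRect((P*1000).astype(np.float32)); print(nm,np.round(r[0],1),np.round(r[1],1),round(r[2],2))
rect((40,80,50),(80,255,255),(255,165,105,105),.003,'mat')
rect((0,0,140),(180,60,255),(380,160,120,105),.045,'base deck')
rect((5,150,150),(22,255,255),(455,210,30,45),.067,'lip')
rect((5,150,120),(22,255,255),(388,215,18,30),.071,'latch')
rect((0,150,120),(4,255,255),(415,165,30,35),.064,'lock')
rect((0,0,0),(180,255,60),(460,170,35,40),.065,'coupling')
for uv,z,n in [((225,217),.1,'pack'),((289,135),.065,'bowl'),((359,138),.09,'cup')]: print(n,at_z('top',[uv],z,c))
for n,f,(x,y,w,h) in [('top','top1',(190,185,70,60)),('side','side1',(260,255,70,80))]:
    im=cv2.imread(f'pics/{f}.png')[y:y+h,x:x+w]; s=400/h if n=='side' else 400/w; cv2.imwrite(f'pics/c_{n}.png',cv2.resize(im,(400,400) ,interpolation=cv2.INTER_CUBIC))
cv2.imwrite('pics/c.png',np.hstack([cv2.imread('pics/c_top.png'),cv2.imread('pics/c_side.png')]))
```

```text
mat [539.6 145.2] [200.4 199.8] 3.61
base deck [ 565.4 -188.2] [266.4 217.8] 88.8
lip [ 508.1 -252.1] [47.  66.6] 87.95
latch [511.8 -75.8] [16.8 24.4] 89.54
lock [ 625.4 -159.2] [40.1 47.1] 88.62
coupling [ 615.5 -274. ] [31.1 48.4] 44.35
pack [[0.52437698 0.33044398 0.1       ]]
bowl [[0.73798707 0.19370289 0.065     ]]
cup [[0.7264235  0.02169824 0.09      ]]
```

View pics/c.png

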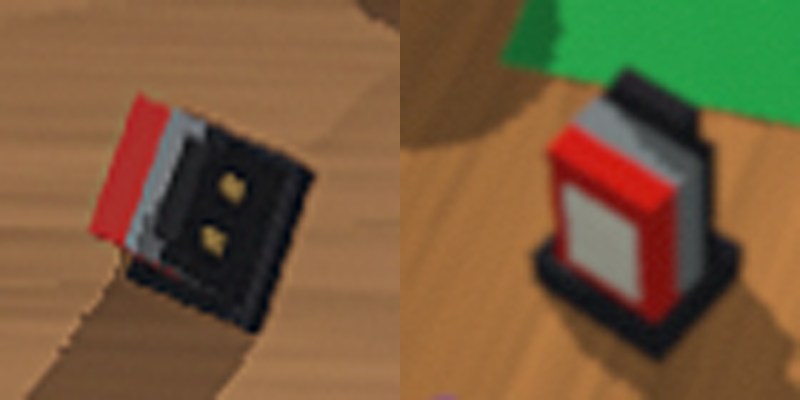

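The crop confirms it: red label, black contact side with two gold contacts, tongue up, standing in the black stand, with the label facing world +y/+x. Next I make a planning helper and go for a close look.

```bash
cat >> h.py <<'E'
def pose():
    s=robot.read_state(); return np.array(s['eef_pos']),R.from_quat(s['tool_rot'])
def Rt(yaw,tilt=0):
    "tool y horizontal at yaw (deg); tilt about tool y (deg)"
    a=np.radians(yaw); y=[np.cos(a),np.sin(a),0]; z=[0,0,-1]; x=np.cross(y,z)
    return R.from_matrix(np.c_[x,y,z])*R.from_rotvec([0,np.radians(tilt),0])
def plan(p1,R1,n=None,p0=None,R0=None):
    if p0 is None: p0,R0=pose()
    w=(R0.inv()*R1).as_rotvec(); t=R0.inv().apply(np.array(p1)-p0)
    if n is None: n=int(np.ceil(max(np.linalg.norm(t)/.040,np.degrees(np.linalg.norm(w))/7,1)))
    while 1:
        S=sum(R.from_rotvec(w/n*k).as_matrix() for k in range(n)); d=np.linalg.solve(S,t)
        if np.linalg.norm(d)<.0412: break
        n+=1
    print(n,'rows d',np.round(d*1000,1),'w',np.round(np.degrees(w/n),2))
def st():
    s=robot.read_state(); r=R.from_quat(s['tool_rot']).as_matrix()
    print('t',round(s['time'],2),'p',np.round(np.array(s['eef_pos'])*1000,1),'yaw',round(np.degrees(np.arctan2(r[1,1],r[0,1])),2),'tilt',round(np.degrees(np.arctan2(-(r[2,0]),-r[2,2])),2),'yz',round(r[2,1],4),'q',np.round(s['q'],2),'F',np.round(s['wrist_force'],1),'g',s['gripper_width'],s['gripper_force'])
E
python3 - <<'E'
from h import *
st(); plan([.534,.35,.28],Rt(-24)); print(at_z('top',[(145,190),(163,203),(170,214)],.1))
E
```

```text
t 0.6 p [138.1 609.5 231.3] yaw 77.23 tilt 0.0 yz 0.0 q [ 1.22  0.22  1.53 -0.    1.39 -0.13] F [-0.2 -0.1 -0.6] g 0.998751895399178 0.0
15 rows d [-32.2  16.2  -3.2] w [0.   0.   6.75]
[[0.58307232 0.52433978 0.1       ]
 [0.55329396 0.47822908 0.1       ]
 [0.52793517 0.4592761  0.1       ]]
```

Call:
drive_tool([
  {"dx":-32.2,"dy":16.2,"dz":-3.2,"wz":6.75},
  {"dx":-32.2,"dy":16.2,"dz":-3.2,"wz":6.75},
  {"dx":-32.2,"dy":16.2,"dz":-3.2,"wz":6.75},
  {"dx":-32.2,"dy":16.2,"dz":-3.2,"wz":6.75},
  {"dx":-32.2,"dy":16.2,"dz":-3.2,"wz":6.75},
  {"dx":-32.2,"dy":16.2,"dz":-3.2,"wz":6.75},
  {"dx":-32.2,"dy":16.2,"dz":-3.2,"wz":6.75},
  {"dx":-32.2,"dy":16.2,"dz":-3.2,"wz":6.75},
])

```text
validation failed for argument at $.pl...
```

Call:
drive_tool([
  {"dx":-32.2,"dy":16.2,"dz":-3.2,"wz":6.75},
  {"dx":-32.2,"dy":16.2,"dz":-3.2,"wz":6.75},
  {"dx":-32.2,"dy":16.2,"dz":-3.2,"wz":6.75},
  {"dx":-32.2,"dy":16.2,"dz":-3.2,"wz":6.75},
  {"dx":-32.2,"dy":16.2,"dz":-3.2,"wz":6.75},
  {"dx":-32.2,"dy":16.2,"dz":-3.2,"wz":6.75},
  {"dx":-32.2,"dy":16.2,"dz":-3.2,"wz":6.75},
  {},
])

```text
validation failed for argument at $.pl...
```

```bash
sed -i 's/arctan2(-(r\[2,0\])/arctan2(r[2,0]/' h.py
python3 - <<'E'
from h import *
st(); snap('wrist','w1'); st()
c=cam('wrist'); np.savez('pics/w1c.npz',K=c[0],d=c[1],T=c[2])
print([(d['box'],d['conf']) for d in models.find_in('wrist','stand')+models.find_in('wrist','pack')])
E
```

```text
t 0.6 p [138.1 609.5 231.3] yaw 77.23 tilt -0.0 yz 0.0 q [ 1.22  0.22  1.53 -0.    1.39 -0.13] F [-0.2 -0.1 -0.6] g 0.998751895399178 0.0
t 0.65 p [138.1 609.5 231.3] yaw 77.24 tilt -0.0 yz 0.0 q [ 1.22  0.22  1.53 -0.    1.39 -0.13] F [ 0.   0.4 -0.2] g 1.0039366230170221 0.0
[]
```

View pics/w1.png

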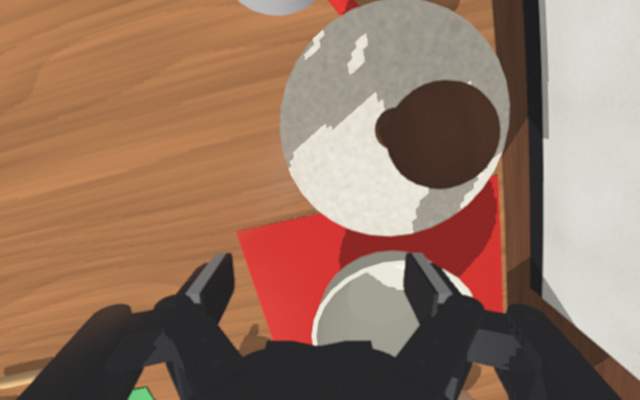

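That picture shows only the clutter near the start pose, since the arm has not moved. The rows were refused, probably because each needs all six keys, so I try again.

Call:
drive_tool([
  {"dx":-32.2,"dy":16.2,"dz":-3.2,"wx":0,"wy":0,"wz":6.75},
  {"dx":-32.2,"dy":16.2,"dz":-3.2,"wx":0,"wy":0,"wz":6.75},
  {"dx":-32.2,"dy":16.2,"dz":-3.2,"wx":0,"wy":0,"wz":6.75},
  {"dx":-32.2,"dy":16.2,"dz":-3.2,"wx":0,"wy":0,"wz":6.75},
  {"dx":-32.2,"dy":16.2,"dz":-3.2,"wx":0,"wy":0,"wz":6.75},
  {"dx":-32.2,"dy":16.2,"dz":-3.2,"wx":0,"wy":0,"wz":6.75},
  {"dx":-32.2,"dy":16.2,"dz":-3.2,"wx":0,"wy":0,"wz":6.75},
  {"dx":-32.2,"dy":16.2,"dz":-3.2,"wx":0,"wy":0,"wz":6.75},
])

```text
time: 1.42
eef_pos: [0.4139, 0.5623, 0.2567]
tool_rot: [0.553, 0.833, 0.0, -0.0]
wrist_force: [-0.1, 1.5, -0.0]
gripper_width: 0.996
gripper_force: 0.0
```

Call:
drive_tool([
  {"dx":-32.2,"dy":16.2,"dz":-3.2,"wx":0,"wy":0,"wz":6.75},
  {"dx":-32.2,"dy":16.2,"dz":-3.2,"wx":0,"wy":0,"wz":6.75},
  {"dx":-32.2,"dy":16.2,"dz":-3.2,"wx":0,"wy":0,"wz":6.75},
  {"dx":-32.2,"dy":16.2,"dz":-3.2,"wx":0,"wy":0,"wz":6.75},
  {"dx":-32.2,"dy":16.2,"dz":-3.2,"wx":0,"wy":0,"wz":6.75},
  {"dx":-32.2,"dy":16.2,"dz":-3.2,"wx":0,"wy":0,"wz":6.75},
  {"dx":-32.2,"dy":16.2,"dz":-3.2,"wx":0,"wy":0,"wz":6.75},
  {"dx":0,"dy":0,"dz":0,"wx":0,"wy":0,"wz":0},
  {"dx":0,"dy":0,"dz":0,"wx":0,"wy":0,"wz":0},
])

```text
time: 2.17
eef_pos: [0.5346, 0.3479, 0.2799]
tool_rot: [0.839, 0.543, 0.0, 0.0]
wrist_force: [-0.7, 0.5, 0.3]
gripper_width: 1.001
gripper_force: 0.0
```

Run:
```python
from h import *
st(); c=cam('wrist'); snap('wrist','w2'); np.savez('pics/w2c.npz',K=c[0],d=c[1],T=c[2])
print([(d['box'],d['conf']) for q in('stand','pack','pack_toe') for d in models.find_in('wrist',q)])
```

```text
t 2.17 p [534.6 347.9 279.9] yaw -24.17 tilt 0.05 yz 0.0005 q [0.45 0.22 1.43 0.   1.49 0.88] F [-0.7  0.5  0.3] g 1.0005206702113099 0.0
[([291.3, 153.2, 51.8, 38.6], 0.58), ([247.5, 9.9, 64.4, 77.5], 0.96), ([289.7, 158.8, 55.1, 60.2], 0.6), ([458.0, 363.1, 48.4, 36.9], 0.35), ([243.0, 10.1, 66.9, 79.6], 0.65), ([291.9, 160.5, 52.0, 62.2], 0.61)]
```

View pics/w2.png

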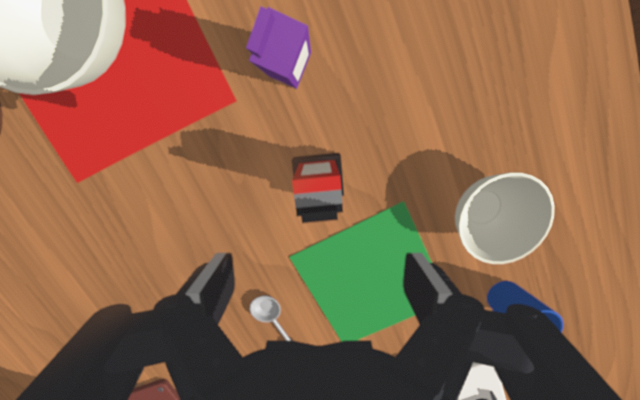

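Wrist picture: the pack stands in its stand at about (318,187), red label toward the top of the image and tongue at the bottom (320,214), almost upright in the image. The purple look-alike is at (280,47). I enlarge the pack to pick its corners.

Run:
```python
import cv2,numpy as np
a=cv2.imread('pics/w2.png')[145:230,285:350]; b=cv2.imread('pics/top1.png')[195:237,200:250]
A=cv2.resize(a,None,fx=6,fy=6,interpolation=cv2.INTER_CUBIC);B=cv2.resize(b,None,fx=8,fy=8,interpolation=cv2.INTER_CUBIC)
o=np.zeros((510,800,3),np.uint8);o[:510,:390]=A;o[:336,400:800]=B;cv2.imwrite('pics/z.png',o)
```

```text
(no output)
```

View pics/z.png

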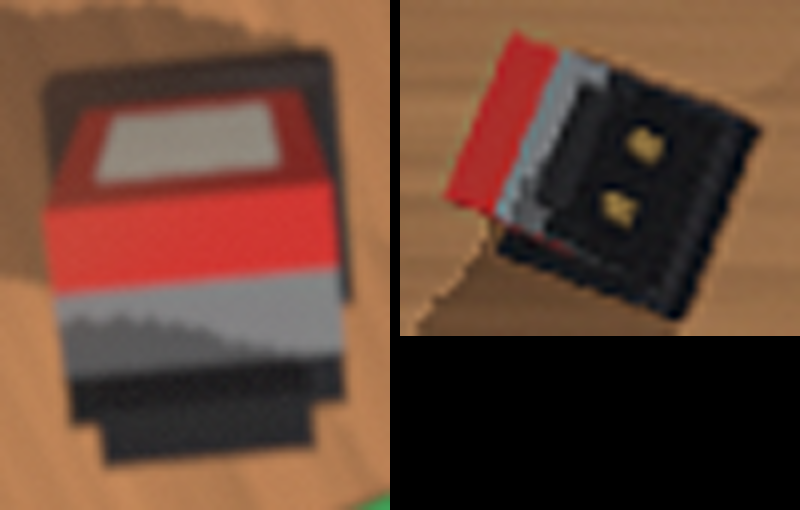

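```bash
cat > fit.py <<'E'
from h import *
from scipy.optimize import least_squares
f=np.load('pics/w2c.npz'); cw=(f['K'],f['d'],f['T']); ct=cam('top')
w=lambda L:(np.array(L)+.5)/6-.5+[285,145]
t=lambda L:(np.array(L)-[400,0]+.5)/8-.5+[200,195]
Pw=[[20,25,120],[20,-25,120],[-20,25,120],[-20,-25,120],[-20,18,142],[-20,-18,142]]; Uw=w([[46,212],[332,182],[72,423],[345,400],[105,465],[313,446]])
Pt=[[20,25,120],[20,-25,120]]; Ut=t([[447,200],[515,32]])
def W(v,P): return R.from_euler('zxy',[v[2],v[3],v[4]]).apply(np.array(P)/1000.)+[v[0],v[1],.008]
def res(v): return np.r_[(proj('wrist',W(v,Pw),cw)-Uw).ravel(),(proj('top',W(v,Pt),ct)-Ut).ravel(),v[3]*30,v[4]*30]
s=least_squares(res,[.52,.33,1.15,0,0]); print('pack',np.round(s.x[:2]*1000,1),np.degrees(s.x[2:]),np.round(s.fun,1))
Qw=[[28.5,33.5,24],[28.5,-33.5,24]];Us=w([[43,85],[330,52]]);Qt=[[-28.5,33.5,24],[-28.5,-33.5,24]];Ust=t([[682,320],[760,130]])
V=lambda v:np.r_[v,0,0]
r2=lambda v:np.r_[(proj('wrist',W(V(v),Qw),cw)-Us).ravel(),(proj('top',W(V(v),Qt),ct)-Ust).ravel()]
s=least_squares(r2,[.52,.33,1.15]); print('stand',np.round(s.x[:2]*1000,1),np.degrees(s.x[2]),np.round(s.fun,1))
E
python3 fit.py
```

```text
pack [531.8 341.5] [71.19889778  0.07315412 -0.24344583] [-0.5 -0.7  0.2 -0.2 -0.4  0.5  0.7  0.3 -0.6  0.3  0.7  0.3 -0.5 -0.1
 -0.3  0.2  0.  -0.1]
stand [530.9 340.6] 71.73033157361846 [-1.   0.8  0.9  1.2 -1.7 -0.1 -1.5 -1.7]
```

Run:
```python
from h import *
Rg=Rt(-18.7,-25); z=Rg.as_matrix()[:,2]; g=np.array([.5315,.3412,.093])+.019*z; print(g,z)
plan(g-.11*z,Rg); plan(g,Rg,None,g-.11*z,Rg)
```

```text
[0.52892556 0.33359414 0.07578015] [-0.1354969  -0.40030836 -0.90630779]
4 rows d [11.4 -0.2 24.6] w [-0.29 -6.25 -1.27]
3 rows d [ 0.  -0.  36.7] w [0. 0. 0.]
```

Call:
drive_tool([
  {"dx":11.4,"dy":-0.2,"dz":24.6,"wx":-0.29,"wy":-6.25,"wz":-1.27},
  {"dx":11.4,"dy":-0.2,"dz":24.6,"wx":-0.29,"wy":-6.25,"wz":-1.27},
  {"dx":11.4,"dy":-0.2,"dz":24.6,"wx":-0.29,"wy":-6.25,"wz":-1.27},
  {"dx":11.4,"dy":-0.2,"dz":24.6,"wx":-0.29,"wy":-6.25,"wz":-1.27},
  {"dx":0,"dy":0,"dz":36.7,"wx":0,"wy":0,"wz":0},
  {"dx":0,"dy":0,"dz":36.7,"wx":0,"wy":0,"wz":0},
  {"dx":0,"dy":0,"dz":36.7,"wx":0,"wy":0,"wz":0},
  {"dx":0,"dy":0,"dz":0,"wx":0,"wy":0,"wz":0},
], claw=85)

```text
time: 3.03
eef_pos: [0.523, 0.3289, 0.0662]
tool_rot: [0.792, 0.569, -0.184, 0.126]
wrist_force: [-1.8, -0.8, -1.4]
gripper_width: 0.99
gripper_force: 0.0
```

Call:
drive_tool([
  {"dx":0,"dy":0,"dz":0,"wx":0,"wy":0,"wz":0},
  {"dx":0,"dy":0,"dz":0,"wx":0,"wy":0,"wz":0},
  {"dx":0,"dy":0,"dz":0,"wx":0,"wy":0,"wz":0},
  {"dx":0,"dy":0,"dz":0,"wx":0,"wy":0,"wz":0},
  {"dx":0,"dy":0,"dz":0,"wx":0,"wy":0,"wz":0},
  {"dx":0,"dy":0,"dz":0,"wx":0,"wy":0,"wz":0},
  {"dx":0,"dy":0,"dz":0,"wx":0,"wy":0,"wz":0},
], claw=40, squeeze=60)

```text
time: 3.62
eef_pos: [0.5313, 0.3345, 0.0797]
tool_rot: [0.795, 0.568, -0.173, 0.126]
wrist_force: [-0.4, 2.6, 6.5]
gripper_width: 0.576
gripper_force: 64.7
```

Run:
```python
from h import *
st(); p,r=pose(); print(r.inv().apply([0,0,.04])*1000)
```

```text
t 3.62 p [531.3 334.5  79.7] yaw -18.81 tilt -24.69 yz 0.0046 q [ 0.58  0.65  1.31 -0.26  1.53  0.96] F [-0.4  2.6  6.5] g 0.5756633816044487 64.67866787686944
[-16.7063177    0.1837356  -36.34370908]
```

Call:
drive_tool([
  {"dx":-6.3,"dy":0,"dz":-13.6,"wx":0,"wy":0,"wz":0},
  {"dx":-6.3,"dy":0,"dz":-13.6,"wx":0,"wy":0,"wz":0},
  {"dx":-12.5,"dy":0,"dz":-27.2,"wx":0,"wy":0,"wz":0},
  {"dx":-12.5,"dy":0,"dz":-27.2,"wx":0,"wy":0,"wz":0},
  {"dx":0,"dy":0,"dz":0,"wx":0,"wy":0,"wz":0},
])

```text
time: 4.03
eef_pos: [0.5327, 0.3344, 0.1747]
tool_rot: [0.795, 0.568, -0.17, 0.127]
wrist_force: [1.5, 1.1, -1.8]
gripper_width: 0.586
gripper_force: 64.1
```

Run:
```python
from h import *
st(); snap('side','s2')
```

```text
t 4.03 p [532.7 334.4 174.7] yaw -18.85 tilt -24.52 yz 0.0088 q [ 0.58  0.56  1.26 -0.27  1.66  0.93] F [ 1.5  1.1 -1.8] g 0.5861196497679454 64.06781195662916
```

View pics/s2.png

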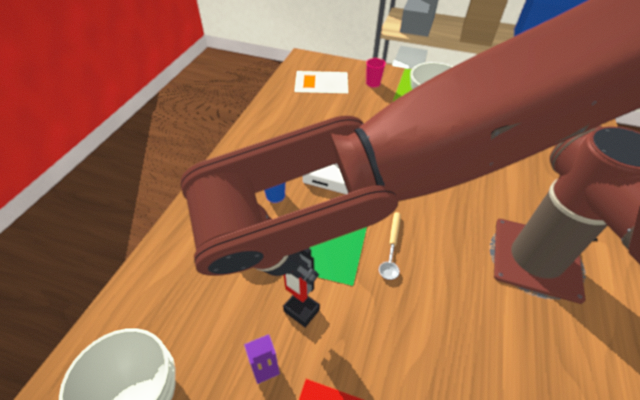

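The pack is out of the stand (about (298,285)) and held firmly. Now I plan the lay-down.

```bash
cat > lay.py <<'E'
from h import *
def Tm(p,r): T=np.eye(4); T[:3,:3]=r if isinstance(r,np.ndarray) else r.as_matrix(); T[:3,3]=p; return T
a=np.radians(71.3); n=np.array([np.cos(a),np.sin(a),0]); up=np.array([0,0,1.])
G=Tm([.5313,.3345,.0797],Rt(-18.8,-24.6)); P=Tm([.5315,.3412,.008],np.c_[n,np.cross(up,n),up])
TP=np.linalg.inv(G)@P   # pack in tool
def toolfor(th,heel,yawn):
    b=np.radians(yawn); n=np.array([np.cos(b),np.sin(b),0]); t=np.radians(th)
    x=np.sin(t)*up+np.cos(t)*n; z=-np.sin(t)*n+np.cos(t)*up; Rm=np.c_[x,np.cross(z,x),z]
    p=np.array(heel)+.020*x; T=Tm(p,Rm)@np.linalg.inv(TP); return T[:3,3],R.from_matrix(T[:3,:3])
E
python3 - <<'E'
from lay import *
m=np.array([.5396,.1452,0]); nn=np.array([np.cos(np.radians(88.8)),np.sin(np.radians(88.8)),0])
h=m+.06*nn
A=toolfor(50,h+[0,0,.07],88.8); B=toolfor(77,h+[0,0,.010],88.8)
st()
for T in(A,B):
    p,r=T; M=r.as_matrix(); print(np.round(p,4), M[:,2], 'low z', [round((p+M@np.array(v))[2],4) for v in([-.011,0,0],[.011,0,0],[-.038,0,-.073],[-.043,0,-.073])])
plan(*A); plan(B[0],B[1],None,*A)
E
```

```text
t 4.08 p [532.1 334.1 171.7] yaw -18.85 tilt -24.59 yz 0.0071 q [ 0.58  0.56  1.26 -0.27  1.66  0.93] F [-0.2  0.5 -4.8] g 0.5782003055063759 64.04011786915362
[0.5418 0.159  0.1265] [ 0.00825656  0.42885668 -0.90333481] low z [np.float64(0.1218), np.float64(0.1312), np.float64(0.1761), np.float64(0.174)]
[0.5414 0.1384 0.0394] [ 0.01586608  0.79213124 -0.61014455] low z [np.float64(0.0307), np.float64(0.0481), np.float64(0.0538), np.float64(0.0498)]
8 rows d [-21.7   5.7   6.8] w [ 0.08  6.2  -2.27]
4 rows d [-17.    0.   14.9] w [ 0.01  6.75 -0.  ]
```

Call:
drive_tool([
  {"dx":-21.7,"dy":5.7,"dz":6.8,"wx":0.08,"wy":6.2,"wz":-2.27},
  {"dx":-21.7,"dy":5.7,"dz":6.8,"wx":0.08,"wy":6.2,"wz":-2.27},
  {"dx":-21.7,"dy":5.7,"dz":6.8,"wx":0.08,"wy":6.2,"wz":-2.27},
  {"dx":-21.7,"dy":5.7,"dz":6.8,"wx":0.08,"wy":6.2,"wz":-2.27},
  {"dx":-21.7,"dy":5.7,"dz":6.8,"wx":0.08,"wy":6.2,"wz":-2.27},
  {"dx":-21.7,"dy":5.7,"dz":6.8,"wx":0.08,"wy":6.2,"wz":-2.27},
  {"dx":-21.7,"dy":5.7,"dz":6.8,"wx":0.08,"wy":6.2,"wz":-2.27},
  {"dx":-21.7,"dy":5.7,"dz":6.8,"wx":0.08,"wy":6.2,"wz":-2.27},
  {"dx":0,"dy":0,"dz":0,"wx":0,"wy":0,"wz":0},
])

```text
time: 4.83
eef_pos: [0.536, 0.1523, 0.1175]
tool_rot: [0.702, 0.679, 0.146, -0.154]
wrist_force: [-1.1, 0.2, -4.7]
gripper_width: 0.579
gripper_force: 63.0
```

Run:
```python
from lay import *
m=np.array([.5396,.1452,0]); nn=np.array([np.cos(np.radians(88.8)),np.sin(np.radians(88.8)),0])
h=m+.06*nn
st(); C=toolfor(86,h+[0,0,.007],88.8); D=toolfor(77,h+[0,0,.012],88.8)
p,r=C; M=r.as_matrix(); print(np.round(p,4), 'low z', [round((p+M@np.array(v))[2],4) for v in([-.011,0,0],[.011,0,0],[-.038,0,-.073],[-.043,0,-.073])])
plan(*D); plan(*C,None,*D); snap('side')
print([(d['box'],d['conf']) for d in models.find_in('side','pack')])
```

```text
t 4.83 p [536.  152.3 117.5] yaw -1.7 tilt 24.51 yz -0.0176 q [-0.12  0.17  1.88  0.46  1.2  -0.28] F [-1.1  0.2 -4.7] g 0.5789898561564418 62.97159807756543
[0.5413 0.1346 0.0256] low z [np.float64(0.0159), np.float64(0.0352), np.float64(0.0271), np.float64(0.0227)]
4 rows d [-13.8   1.7  13.7] w [-0.1   6.97 -0.24]
2 rows d [-7.5  0.   3. ] w [ 0.01  4.5  -0.  ]
[([243.2, 337.0, 34.9, 46.3], 0.87), ([307.8, 193.9, 28.8, 56.3], 0.86)]
```

Call:
drive_tool([
  {"dx":-13.8,"dy":1.7,"dz":13.7,"wx":-0.1,"wy":6.97,"wz":-0.24},
  {"dx":-13.8,"dy":1.7,"dz":13.7,"wx":-0.1,"wy":6.97,"wz":-0.24},
  {"dx":-13.8,"dy":1.7,"dz":13.7,"wx":-0.1,"wy":6.97,"wz":-0.24},
  {"dx":-13.8,"dy":1.7,"dz":13.7,"wx":-0.1,"wy":6.97,"wz":-0.24},
  {"dx":0,"dy":0,"dz":0,"wx":0,"wy":0,"wz":0},
  {"dx":0,"dy":0,"dz":0,"wx":0,"wy":0,"wz":0},
])

```text
time: 5.43
eef_pos: [0.5403, 0.1466, 0.0417]
tool_rot: [0.641, 0.628, 0.311, -0.313]
wrist_force: [0.6, -0.4, -2.8]
gripper_width: 0.576
gripper_force: 62.8
```

Run:
```python
from lay import *
m=np.array([.5396,.1452,0]); nn=np.array([np.cos(np.radians(88.8)),np.sin(np.radians(88.8)),0])
h=m+.06*nn
st(); C=toolfor(86,h+[0,0,.006],88.8)
plan(*C,3); p,r=pose(); Pk=Tm(p,r)@TP; print('heel edge',Pk@[-.02,0,0,1],'toe',Pk@[-.02,0,.142,1])
```

```text
t 5.43 p [540.3 146.6  41.7] yaw -0.88 tilt 52.35 yz -0.0096 q [-0.36  0.5   1.86  0.87  1.32 -0.81] F [ 0.6 -0.4 -2.8] g 0.5763102475534495 62.83698823302984
3 rows d [-7.   0.4 -0. ] w [-0.17  3.02 -0.07]
heel edge [0.53912299 0.21343902 0.01231151 1.        ] toe [0.53729929 0.07512068 0.04438502 1.        ]
```

Works well; going on to nearly flat, then release.

Call:
drive_tool([
  {"dx":-7,"dy":0.4,"dz":0,"wx":-0.17,"wy":3.02,"wz":0},
  {"dx":-7,"dy":0.4,"dz":0,"wx":-0.17,"wy":3.02,"wz":0},
  {"dx":-7,"dy":0.4,"dz":0,"wx":-0.17,"wy":3.02,"wz":0},
  {"dx":0,"dy":0,"dz":0,"wx":0,"wy":0,"wz":0},
  {"dx":0,"dy":0,"dz":0,"wx":0,"wy":0,"wz":0},
])

```text
time: 5.85
eef_pos: [0.5466, 0.1338, 0.0317]
tool_rot: [0.613, 0.604, 0.367, -0.352]
wrist_force: [0.7, -0.4, -3.7]
gripper_width: 0.577
gripper_force: 63.0
```

Call:
drive_tool([
  {"dx":0,"dy":0,"dz":0,"wx":0,"wy":0,"wz":0},
  {"dx":0,"dy":0,"dz":0,"wx":0,"wy":0,"wz":0},
  {"dx":0,"dy":0,"dz":0,"wx":0,"wy":0,"wz":0},
  {"dx":0,"dy":0,"dz":0,"wx":0,"wy":0,"wz":0},
  {"dx":0,"dy":0,"dz":0,"wx":0,"wy":0,"wz":0},
  {"dx":0,"dy":0,"dz":0,"wx":0,"wy":0,"wz":0},
], claw=80)

```text
time: 6.35
eef_pos: [0.5449, 0.1335, 0.0294]
tool_rot: [0.614, 0.602, 0.367, -0.354]
wrist_force: [0.7, 0.1, -0.3]
gripper_width: 0.937
gripper_force: 0.0
```

Run:
```python
from h import *
st(); p,r=pose(); z=r.as_matrix()[:,2]
A=p-.10*z; plan(A,r); Q=[.5396,.09,.26]; plan(Q,Rt(-1.2,0),None,A,r)
snap('side')
print([(d['box'],d['conf']) for d in models.find_in('side','pack')])
```

```text
t 6.35 p [544.9 133.5  29.4] yaw -1.35 tilt 61.36 yz 0.0076 q [-0.43  0.63  1.81  0.96  1.42 -0.94] F [ 0.7  0.1 -0.3] g 0.9371160678219493 0.0
3 rows d [ -0.   -0.  -33.3] w [0. 0. 0.]
9 rows d [ 16.2  -0.3 -14.7] w [ 0.05 -6.82  0.01]
[([305.9, 217.7, 31.2, 44.6], 0.7), ([246.3, 336.0, 31.7, 45.5], 0.68)]
```

Call:
drive_tool([
  {"dx":0,"dy":0,"dz":-33.3,"wx":0,"wy":0,"wz":0},
  {"dx":0,"dy":0,"dz":-33.3,"wx":0,"wy":0,"wz":0},
  {"dx":0,"dy":0,"dz":-33.3,"wx":0,"wy":0,"wz":0},
])

```text
time: 6.7
eef_pos: [0.5416, 0.0453, 0.0771]
tool_rot: [0.614, 0.602, 0.367, -0.355]
wrist_force: [0.5, 0.1, 0.4]
gripper_width: 0.94
gripper_force: 0.0
```

Run:
```python
from h import *
st(); p,r=pose(); plan([.56,-.143,.31],Rt(-1.2,0))
```

```text
t 6.7 p [541.6  45.3  77.1] yaw -1.3 tilt 61.42 yz 0.0055 q [-0.57  0.58  1.76  0.85  1.56 -0.91] F [0.5 0.1 0.4] g 0.939672557002864 0.0
9 rows d [ -2.9   2.6 -34.7] w [ 0.04 -6.82  0.01]
```

Call:
drive_tool([
  {"dx":-2.9,"dy":2.6,"dz":-34.7,"wx":0,"wy":-6.82,"wz":0},
  {"dx":-2.9,"dy":2.6,"dz":-34.7,"wx":0,"wy":-6.82,"wz":0},
  {"dx":-2.9,"dy":2.6,"dz":-34.7,"wx":0,"wy":-6.82,"wz":0},
  {"dx":-2.9,"dy":2.6,"dz":-34.7,"wx":0,"wy":-6.82,"wz":0},
  {"dx":-2.9,"dy":2.6,"dz":-34.7,"wx":0,"wy":-6.82,"wz":0},
  {"dx":-2.9,"dy":2.6,"dz":-34.7,"wx":0,"wy":-6.82,"wz":0},
  {"dx":-2.9,"dy":2.6,"dz":-34.7,"wx":0,"wy":-6.82,"wz":0},
  {"dx":-2.9,"dy":2.6,"dz":-34.7,"wx":0,"wy":-6.82,"wz":0},
  {"dx":-2.9,"dy":2.6,"dz":-34.7,"wx":0,"wy":-6.82,"wz":0},
  {"dx":0,"dy":0,"dz":0,"wx":0,"wy":0,"wz":0},
])

```text
time: 7.53
eef_pos: [0.5632, -0.1419, 0.3199]
tool_rot: [0.715, 0.699, 0.004, 0.011]
wrist_force: [1.4, 0.6, 1.2]
gripper_width: 0.943
gripper_force: 0.0
```

Call:
drive_tool([
  {"dx":0,"dy":0,"dz":0,"wx":0,"wy":0,"wz":0},
  {"dx":0,"dy":0,"dz":0,"wx":0,"wy":0,"wz":0},
])

```text
time: 7.7
eef_pos: [0.5593, -0.1416, 0.309]
tool_rot: [0.715, 0.699, 0.003, 0.002]
wrist_force: [0.4, 0.9, -0.5]
gripper_width: 0.936
gripper_force: 0.0
```

Run:
```python
from h import *
st(); c=cam('wrist'); snap('wrist','w3'); np.savez('pics/w3c.npz',K=c[0],d=c[1],T=c[2])
# expected base outline
def B(P,c0,th):
    a=np.radians(th); ex=np.array([np.cos(a),np.sin(a),0]); ey=np.array([-np.sin(a),np.cos(a),0]); P=np.array(P)/1000.; return np.array(c0)+P[:,:1]*ex+P[:,1:2]*ey+P[:,2:]*[0,0,1]
print(np.round(proj('wrist',B([[135,110,45],[135,-110,45],[-135,-110,45],[-135,110,45],[45,-21,67],[45,-89,67],[95,-21,67],[95,-89,67]],[.5655,-.188,0],-91.2),c),1))
plan([.54,.19,.30],Rt(-1.2,0))
```

```text
t 7.7 p [ 559.3 -141.6  309. ] yaw -1.33 tilt 0.07 yz 0.0063 q [-0.39  0.06  1.56  0.    1.52 -0.36] F [ 0.4  0.9 -0.5] g 0.9363636541263982 0.0
[[390.8 281.8]
 [253.1 282.6]
 [239.7 104.1]
 [404.6 103.8]
 [307.7 235.7]
 [260.2 235.9]
 [308.2 267. ]
 [262.3 267.1]]
9 rows d [36.8 -2.9  0.9] w [ 0.03 -0.01 -0.02]
```

View pics/w3.png

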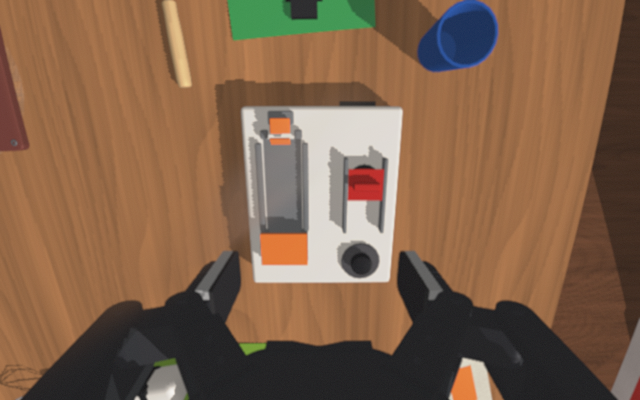

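The picture shows the base squarely: lip at about (284,249), latch (280,128), red lock (365,184), coupling (360,260), with the lip slot facing up toward the latch. The pack's tongue is at (304,8) on the mat, pointing toward the base. Now I fit the base pose from colour blobs.

```bash
cat > base.py <<'E'
from h import *
from scipy.optimize import least_squares
f=np.load('pics/w3c.npz'); cw=(f['K'],f['d'],f['T']); a=cv2.imread('pics/w3.png'); hsv=cv2.cvtColor(a,cv2.COLOR_BGR2HSV)
def box(lo,hi,roi):
    x,y,w,h=roi; m=cv2.inRange(hsv,lo,hi)[y:y+h,x:x+w]
    r0=m.sum(1)/255.; c0=m.sum(0)/255.
    on=lambda v:(np.where(v>v.max()*.5)[0][0],np.where(v>v.max()*.5)[0][-1])
    t,b=on(r0); l,r=on(c0); return np.array([l+x-.5,t+y-.5,r+x+.5,b+y+.5])
lip=box((5,120,120),(22,255,255),(250,215,70,65)); lat=box((5,120,120),(22,255,255),(262,105,36,48)); lock=box((0,120,80),(4,255,255),(335,155,60,55)); coup=box((0,0,0),(180,255,75),(335,236,50,50)); deck=box((0,0,150),(180,60,255),(230,90,190,205))
print('lip',lip,'latch',lat,'lock',lock,'coup',coup,'deck',deck)
def B(P,v):
    ex=np.array([np.cos(v[2]),np.sin(v[2]),0]); ey=np.array([-np.sin(v[2]),np.cos(v[2]),0]); P=np.array(P,float)/1000
    return np.array([v[0],v[1],0])+P[:,:1]*ex+P[:,1:2]*ey+P[:,2:]*[0,0,1]
pj=lambda P,v:proj('wrist',B(P,v),cw)
E
python3 - <<'E'
from base import *
print(optics.camera_model('wrist')['T_tool_cam'][:3,3])
# lip top edges mid: front x45, back x95, left y-89, right y-21
def res(v):
    e=pj([[45,-55,67],[95,-55,67],[70,-89,67],[70,-21,67]],v)
    d=pj([[-135,0,45],[135,0,45],[0,-110,45],[0,110,45]],v)
    l=pj([[-100,-55,71]],v)
    return np.array([e[0,1]-lip[1],e[1,1]-lip[3],e[2,0]-lip[0],e[3,0]-lip[2],.5*(d[0,1]-deck[1]),.5*(d[1,1]-deck[3]),.3*(d[2,0]-deck[0]),.3*(d[3,0]-deck[2]),.7*(l[0,0]-(lat[0]+lat[2])/2)])
s=least_squares(res,[.565,-.188,-1.59]); print(s.x[:2]*1000,np.degrees(s.x[2]),np.round(s.fun,1))
print('lip only shift pred',res(s.x)[:4])
e=pj([[98,60,65]],s.x); print('coup pred',e,'seen',(coup[:2]+coup[2:])/2)
for m in (0,45): print('lock',m, pj([[-30-22+m,60,64],[-30+22+m,60,64],[-30-5+m,60,77],[-30+5+m,60,77]],s.x)[:,1])
E
```

```text
lip [249.5 232.5 306.5 264.5] latch [269.5 117.5 289.5 144.5] lock [348.5 168.5 382.5 199.5] coup [346.5 249.5 369.5 272.5] deck [247.5 106.5 395.5 282.5]
[ 0.07278458  0.000292   -0.14201925]
[ 560.45661755 -187.38586959] -94.8076259420648 [ 0.7  0.1  5.1 -5.  -1.5 -0.2 -1.3 -0.6  0.7]
lip only shift pred [ 0.71246995  0.05070747  5.08542817 -5.04583618]
coup pred [[354.8708401 269.6370022]] seen [358. 261.]
lock 0 [170.30987344 201.55174068 184.76906605 192.08169075]
lock 45 [202.23963023 231.56416102 216.85444506 223.70271811]
```

Call:
drive_tool([
  {"dx":36.8,"dy":-2.9,"dz":0.9,"wx":0,"wy":0,"wz":0},
  {"dx":36.8,"dy":-2.9,"dz":0.9,"wx":0,"wy":0,"wz":0},
  {"dx":36.8,"dy":-2.9,"dz":0.9,"wx":0,"wy":0,"wz":0},
  {"dx":36.8,"dy":-2.9,"dz":0.9,"wx":0,"wy":0,"wz":0},
  {"dx":36.8,"dy":-2.9,"dz":0.9,"wx":0,"wy":0,"wz":0},
  {"dx":36.8,"dy":-2.9,"dz":0.9,"wx":0,"wy":0,"wz":0},
  {"dx":36.8,"dy":-2.9,"dz":0.9,"wx":0,"wy":0,"wz":0},
  {"dx":36.8,"dy":-2.9,"dz":0.9,"wx":0,"wy":0,"wz":0},
  {"dx":36.8,"dy":-2.9,"dz":0.9,"wx":0,"wy":0,"wz":0},
  {"dx":0,"dy":0,"dz":0,"wx":0,"wy":0,"wz":0},
])

```text
time: 8.58
eef_pos: [0.5394, 0.1945, 0.2982]
tool_rot: [0.714, 0.7, 0.001, -0.0]
wrist_force: [0.4, -0.5, 0.7]
gripper_width: 0.938
gripper_force: 0.0
```

Call:
drive_tool([
  {"dx":0,"dy":0,"dz":0,"wx":0,"wy":0,"wz":0},
  {"dx":0,"dy":0,"dz":0,"wx":0,"wy":0,"wz":0},
])

```text
time: 8.75
eef_pos: [0.5409, 0.1886, 0.2993]
tool_rot: [0.716, 0.699, 0.001, 0.002]
wrist_force: [-0.5, -0.3, -0.1]
gripper_width: 0.937
gripper_force: 0.0
```

Run:
```python
from h import *
st(); c=cam('wrist'); a=snap('wrist','w4'); np.savez('pics/w4c.npz',K=c[0],d=c[1],T=c[2])
print([(np.round(d['box']),d['conf']) for d in models.find_in('wrist','pack')])
hsv=cv2.cvtColor(a,cv2.COLOR_BGR2HSV); m=cv2.inRange(hsv,(0,120,80),(5,255,255))|cv2.inRange(hsv,(175,120,80),(180,255,255))
for k in sorted(cv2.findContours(m,cv2.RETR_EXTERNAL,cv2.CHAIN_APPROX_NONE)[0],key=cv2.contourArea)[-3:]:
    P=at_z('wrist',k[:,0,:],.043,c)[:,:2]*1000; r=cv2.minAreaRect(P.astype(np.float32)); print(cv2.boundingRect(k),np.round(r[0],1),np.round(r[1],1),round(r[2],2))
```

```text
t 8.75 p [540.9 188.6 299.3] yaw -1.38 tilt -0.07 yz 0.0036 q [ 0.2   0.06  1.58 -0.    1.5   0.22] F [-0.5 -0.3 -0.1] g 0.9374689242747082 0.0
[(array([307., 156.,  37.,  88.]), 0.93), (array([420., 116.,  96., 101.]), 0.21)]
(637, 393, 3, 7) [1169.7 -278.6] [ 4.3 18.3] 21.06
(305, 158, 35, 84) [546.4 143.4] [123.8  47.9] 89.78
(0, 226, 87, 103) [79.7 21.2] [189.2 129.5] 89.19
```

View pics/w4.png

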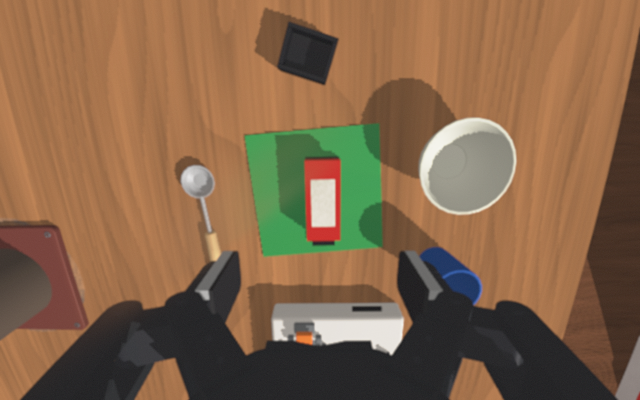

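Pack lies flat on the mat, label up at (322,200), tongue pointing down in the image toward the base. The lip blob had picked up wood at its left side, so I redo that fit with a tighter region and fit the pack as well.

```bash
sed -i "s/(250,215,70,65)/(257,222,60,50)/" base.py
python3 - <<'E'
from base import *
print(lip)
row=lambda y:np.array([np.where(cv2.inRange(hsv,(5,150,150),(22,255,255))[y,257:320])[0][[0,-1]]+257])
print([row(y).tolist() for y in (236,248,260)])
dk=cv2.inRange(hsv,(0,0,150),(180,60,255)); print([(y,(np.where(dk[y,230:420])[0][[0,-1]]+230).tolist()) for y in (115,160,200,240,275)])
D=[(y,*(np.where(dk[y,230:420])[0][[0,-1]]+230)) for y in (115,160,200,240,275)]
def res(v,full=False):
    e=pj([[45,-55,67],[95,-55,67],[70,-89,67],[70,-21,67]],v)
    d=pj([[-135,0,45],[135,0,45]],v); c=pj([[98,60,65]],v)
    L=[]
    for y,l,r in D:
        for yy,px,s in((-110,l-.5,1),(110,r+.5,1)):
            q=pj([[x,yy,45] for x in range(-130,131,10)],v); L.append(.3*(np.interp(y,q[:,1],q[:,0])-px))
    return np.r_[e[0,1]-lip[1],e[1,1]-lip[3],e[2,0]-lip[0],e[3,0]-lip[2],.4*(d[0,1]-deck[1]),.4*(d[1,1]-deck[3]),.7*(c[0]-[358,261]),L]
s=least_squares(res,[.565,-.188,-1.59],loss='soft_l1'); v=s.x; print(v[:2]*1000,np.degrees(v[2]),np.round(s.fun,1))
print('lock seen',lock)
for m in (0,5,10): print('lock',m, np.round(pj([[-30-22+m,60,64],[-30+22+m,60,64],[-30-5+m,60,77],[-30+5+m,60,77]],v)[:,1],1))
np.save('basev.npy',v)
# pack: refine from w4 with body box model (top label face z=.043)
g=np.load('pics/w4c.npz'); c=(g['K'],g['d'],g['T']); im=cv2.imread('pics/w4.png'); h=cv2.cvtColor(im,cv2.COLOR_BGR2HSV)
m=(cv2.inRange(h,(0,120,80),(5,255,255))|cv2.inRange(h,(175,120,80),(180,255,255)))
w=[(y,*(np.where(m[y,290:355])[0][[0,-1]]+290)) for y in (165,180,200,220,232)]; print(w)
for y,l,r in w: print(np.round(at_z('wrist',[(l-.5,y),(r+.5,y),((l+r)/2,y)],.043,c)*1000,1).tolist())
print(np.round(at_z('wrist',[(322,157.5),(322,241.5)],.043,c)*1000,1))
E
```

```text
lip [260.5 232.5 306.5 264.5] latch [269.5 117.5 289.5 144.5] lock [348.5 168.5 382.5 199.5] coup [346.5 249.5 369.5 272.5] deck [247.5 106.5 395.5 282.5]
[260.5 232.5 306.5 264.5]
[[[261, 306]], [[261, 306]], [[263, 306]]]
[(115, [242, 401]), (160, [245, 398]), (200, [248, 395]), (240, [253, 392]), (275, [253, 389])]
[ 564.15147719 -183.60695767] -91.41917836539997 [ 0.4 -0.2 -0.6  0.2 -2.5 -1.   2.4  3.  -0.5  0.5 -0.5  0.3 -0.6  0.3
 -1.2  0.2 -0.4  0.2]
lock seen [348.5 168.5 382.5 199.5]
lock 0 [164.8 196.4 179.2 186.6]
lock 5 [168.5 199.9 182.9 190.3]
lock 10 [172.1 203.3 186.6 193.9]
[(165, np.int64(305), np.int64(339)), (180, np.int64(306), np.int64(339)), (200, np.int64(306), np.int64(339)), (220, np.int64(307), np.int64(339)), (232, np.int64(307), np.int64(339))]
[[523.0, 196.3, 43.0], [571.2, 195.2, 43.0], [547.1, 195.7, 43.0]]
[[523.6, 175.2, 43.0], [571.1, 174.0, 43.0], [547.4, 174.6, 43.0]]
[[522.5, 146.1, 43.0], [571.0, 144.9, 43.0], [546.8, 145.5, 43.0]]
[[522.9, 115.7, 43.0], [570.9, 114.5, 43.0], [546.9, 115.1, 43.0]]
[[522.2, 96.9, 43.0], [570.9, 95.6, 43.0], [546.5, 96.3, 43.0]]
[[547.3 206.1  43. ]
 [544.7  81.   43. ]]
```

Run:
```python
from base import *
v=np.load('basev.npy')
print('lip c, latch c world',np.round(B([[70,-55,67],[-88,-55,71]],v)*1000,1))
print('latch nose',np.round(pj([[-80,-55,57],[-85,-55,71],[-85,-68,71],[-85,-42,71]],v),1),'seen',lat)
print('rail ends',np.round(pj([[-82,-87,55],[46,-87,55],[-82,-23,55],[46,-23,55]],v),1))
gy=cv2.cvtColor(a,cv2.COLOR_BGR2GRAY)
for y in (160,190,220): print(y,gy[y,248:316].tolist())
print('rows col 259',gy[125:240,259].tolist()); print('col 304',gy[125:240,304].tolist())
for y in (160,190,220):
  print(y,[round(float(np.interp(y,*(lambda q:(q[:,1],q[:,0]))(pj([[x,yy,zz] for x in range(-90,50,5)],v)))),1) for yy,zz in((-91,55),(-83,55),(-83,45),(-27,45),(-27,55),(-19,55))])
```

```text
lip [260.5 232.5 306.5 264.5] latch [269.5 117.5 289.5 144.5] lock [348.5 168.5 382.5 199.5] coup [346.5 249.5 369.5 272.5] deck [247.5 106.5 395.5 282.5]
lip c, latch c world [[ 507.4 -252.2   67. ]
 [ 511.3  -94.3   71. ]]
latch nose [[280.4 143. ]
 [279.  140.1]
 [268.9 140.1]
 [289.1 140. ]] seen [269.5 117.5 289.5 144.5]
rail ends [[256.7 141.4]
 [261.8 230.3]
 [304.4 141.4]
 [305.5 230.3]]
160 [212, 198, 170, 149, 147, 147, 142, 128, 117, 120, 123, 126, 128, 143, 177, 187, 156, 126, 124, 123, 125, 124, 125, 123, 125, 126, 124, 125, 124, 124, 125, 126, 126, 125, 127, 124, 125, 126, 126, 126, 125, 126, 126, 127, 127, 126, 126, 116, 106, 99, 96, 98, 111, 123, 120, 117, 122, 127, 130, 148, 183, 211, 217, 217, 216, 217, 217, 216]
190 [176, 197, 204, 198, 178, 156, 145, 144, 140, 125, 118, 121, 125, 126, 131, 152, 184, 175, 140, 124, 121, 122, 123, 124, 124, 124, 123, 124, 125, 125, 126, 126, 125, 126, 125, 126, 126, 127, 126, 127, 127, 127, 126, 127, 126, 127, 126, 118, 108, 99, 96, 96, 99, 114, 123, 115, 115, 124, 126, 137, 173, 211, 219, 219, 218, 218, 218, 218]
220 [112, 130, 139
[... 901 characters left out ...]
216, 216, 216, 216, 217, 217, 215, 216, 216, 216, 216, 216, 211, 194, 172, 145, 117, 115, 125, 126, 125, 127, 125, 127, 127, 124, 125, 124, 123, 125, 125, 122, 124, 122, 124, 123, 124, 122, 123, 123, 122, 121, 122, 121, 122, 122, 122, 122, 122, 122, 121, 121, 122, 120, 123, 120, 121, 119, 120, 120, 119, 117, 116, 115, 115, 116, 114, 113, 112, 112, 112, 111, 110, 109, 110, 110, 108, 110, 109, 106, 108, 108, 107, 107, 108, 107, 107, 107, 108, 109, 108, 108, 108, 107, 107, 108, 105, 106, 106, 106, 107, 100, 93, 82, 74, 79, 96, 126, 144, 148, 148, 145, 147]
160 [254.8, 260.6, 262.0, 302.1, 301.7, 307.6]
190 [256.6, 262.3, 263.6, 302.5, 302.1, 307.8]
220 [258.4, 263.9, 265.2, 302.9, 302.6, 308.1]
```

Base fit checks out: rails, latch nose and lip all agree within about 1 px, and the lock starts about 5 mm open. Pack is centred at about (547, 141), heel at y≈201. Now I regrip it from above.

Run:
```python
from h import *
st(); plan([.547,.151,.055],Rt(-.3)); plan([.547,.151,.0155],Rt(-.3),None,np.array([.547,.151,.055]),Rt(-.3))
```

```text
t 8.85 p [541.5 187.9 300.2] yaw -1.48 tilt -0.04 yz 0.0053 q [ 0.2   0.06  1.58 -0.    1.5   0.22] F [ 1.1 -0.2 -0.3] g 0.9395107828806328 0.0
7 rows d [-5.2  0.8 35. ] w [ 0.04  0.01 -0.17]
1 rows d [ 0.   0.  39.5] w [0. 0. 0.]
```

Call:
drive_tool([
  {"dx":-5.2,"dy":0.8,"dz":35,"wx":0.04,"wy":0,"wz":-0.17},
  {"dx":-5.2,"dy":0.8,"dz":35,"wx":0.04,"wy":0,"wz":-0.17},
  {"dx":-5.2,"dy":0.8,"dz":35,"wx":0.04,"wy":0,"wz":-0.17},
  {"dx":-5.2,"dy":0.8,"dz":35,"wx":0.04,"wy":0,"wz":-0.17},
  {"dx":-5.2,"dy":0.8,"dz":35,"wx":0.04,"wy":0,"wz":-0.17},
  {"dx":-5.2,"dy":0.8,"dz":35,"wx":0.04,"wy":0,"wz":-0.17},
  {"dx":-5.2,"dy":0.8,"dz":35,"wx":0.04,"wy":0,"wz":-0.17},
  {"dx":0,"dy":0,"dz":0,"wx":0,"wy":0,"wz":0},
  {"dx":0,"dy":0,"dz":0,"wx":0,"wy":0,"wz":0},
], claw=85)

```text
time: 9.6
eef_pos: [0.546, 0.1512, 0.0546]
tool_rot: [0.709, 0.705, -0.001, -0.001]
wrist_force: [0.2, 0.2, 0.9]
gripper_width: 0.995
gripper_force: 0.0
```

Run:
```python
from h import *
st(); plan([.547,.151,.0155],Rt(-.3),2)
```

```text
t 9.6 p [546.  151.2  54.6] yaw -0.33 tilt -0.05 yz -0.0031 q [ 0.13  0.28  1.81 -0.    1.05  0.14] F [0.2 0.2 0.9] g 0.9948113991571825 0.0
2 rows d [-0.1  0.5 19.5] w [-0.09  0.03 -0.02]
```

Call:
drive_tool([
  {"dx":0,"dy":0.5,"dz":19.5,"wx":0,"wy":0,"wz":0},
  {"dx":0,"dy":0.5,"dz":19.5,"wx":0,"wy":0,"wz":0},
  {"dx":0,"dy":0,"dz":0,"wx":0,"wy":0,"wz":0},
  {"dx":0,"dy":0,"dz":0,"wx":0,"wy":0,"wz":0},
])

```text
time: 9.93
eef_pos: [0.5499, 0.1529, 0.0194]
tool_rot: [0.708, 0.706, 0.001, 0.001]
wrist_force: [-0.3, 0.4, -0.5]
gripper_width: 0.997
gripper_force: 0.0
```

Call:
drive_tool([
  {"dx":0,"dy":0,"dz":0,"wx":0,"wy":0,"wz":0},
  {"dx":0,"dy":0,"dz":0,"wx":0,"wy":0,"wz":0},
  {"dx":0,"dy":0,"dz":0,"wx":0,"wy":0,"wz":0},
  {"dx":0,"dy":0,"dz":0,"wx":0,"wy":0,"wz":0},
  {"dx":0,"dy":0,"dz":0,"wx":0,"wy":0,"wz":0},
  {"dx":0,"dy":0,"dz":0,"wx":0,"wy":0,"wz":0},
  {"dx":0,"dy":0,"dz":0,"wx":0,"wy":0,"wz":0},
], claw=40, squeeze=80)

```text
time: 10.52
eef_pos: [0.5504, 0.1532, 0.0197]
tool_rot: [0.708, 0.706, 0.002, 0.002]
wrist_force: [-2.0, 0.1, 7.4]
gripper_width: 0.566
gripper_force: 85.1
```

```bash
cat > hook.py <<'E'
from lay import *
v=np.load('basev.npy'); yb=np.degrees(v[2])
def Bw(P):
    ex=np.array([np.cos(v[2]),np.sin(v[2]),0]); ey=np.array([-np.sin(v[2]),np.cos(v[2]),0]); P=np.array(P,float)/1000
    return np.array([v[0]+.0004,v[1],0])+P[0]*ex+P[1]*ey+np.array([0,0,P[2]])
ex=np.array([np.cos(v[2]),np.sin(v[2]),0])
# tool frame: x=-pack z (horizontal), z=-pack x ; toe in tool at grip (lying on mat, z=3mm)
def toe_in_tool(p): return np.array([-(p[1]-(.081-.022)),0,p[2]-.003])   # tool x=+y world -> toe at -x ; tool z down
def tool_for(toe_b,th,tt):
    "tool pose with toe at base point toe_b (mm) and heel raised by th deg"
    r=Rt(yb+90,-th)   # negative tilt: tool x (toward heel) goes up?
    if r.as_matrix()[2,0]*np.sign(th or 1)<0: r=Rt(yb+90,th)
    return Bw(toe_b)-r.apply(tt),r
E
python3 - <<'E'
from hook import *
st(); p,r=pose(); tt=toe_in_tool(p); print('tt',tt); np.save('tt.npy',tt)
A=tool_for([20,-55,85],12,tt); B2=tool_for([41,-55,48],12,tt); print(A[0],A[1].as_matrix()[:,0],B2[0])
up1=p+[0,0,.11]; plan(up1,r); plan(*A,None,up1,r); plan(*B2,None,*A)
E
```

```text
t 10.52 p [550.4 153.2  19.7] yaw -0.17 tilt 0.01 yz 0.0054 q [ 0.13  0.34  1.82 -0.    0.98  0.14] F [-2.   0.1  7.4] g 0.5656546426244954 85.0877945870161
tt [-0.09424179  0.          0.01665043]
[ 0.51127034 -0.1135453   0.12088055] [0.02422559 0.97784756 0.20791169] [ 0.51075023 -0.13453886  0.08388055]
3 rows d [  0.    0.2 -36.7] w [0. 0. 0.]
7 rows d [-38.2  -5.1  -2.2] w [0.03 1.71 0.18]
2 rows d [-14.1   0.   15.9] w [0. 0. 0.]
```

Call:
drive_tool([
  {"dx":0,"dy":0,"dz":-36.7,"wx":0,"wy":0,"wz":0},
  {"dx":0,"dy":0,"dz":-36.7,"wx":0,"wy":0,"wz":0},
  {"dx":0,"dy":0,"dz":-36.7,"wx":0,"wy":0,"wz":0},
  {"dx":-38.2,"dy":-5.1,"dz":-2.2,"wx":0,"wy":1.71,"wz":0.18},
  {"dx":-38.2,"dy":-5.1,"dz":-2.2,"wx":0,"wy":1.71,"wz":0.18},
  {"dx":-38.2,"dy":-5.1,"dz":-2.2,"wx":0,"wy":1.71,"wz":0.18},
  {"dx":-38.2,"dy":-5.1,"dz":-2.2,"wx":0,"wy":1.71,"wz":0.18},
  {"dx":-38.2,"dy":-5.1,"dz":-2.2,"wx":0,"wy":1.71,"wz":0.18},
  {"dx":-38.2,"dy":-5.1,"dz":-2.2,"wx":0,"wy":1.71,"wz":0.18},
  {"dx":-38.2,"dy":-5.1,"dz":-2.2,"wx":0,"wy":1.71,"wz":0.18},
])

```text
time: 11.35
eef_pos: [0.5091, -0.1155, 0.1195]
tool_rot: [0.712, 0.695, 0.075, -0.072]
wrist_force: [1.0, -0.1, -4.4]
gripper_width: 0.566
gripper_force: 85.4
```

Call:
drive_tool([
  {"dx":0,"dy":0,"dz":0,"wx":0,"wy":0,"wz":0},
  {"dx":0,"dy":0,"dz":0,"wx":0,"wy":0,"wz":0},
  {"dx":0,"dy":0,"dz":0,"wx":0,"wy":0,"wz":0},
])

```text
time: 11.6
eef_pos: [0.5093, -0.1139, 0.1188]
tool_rot: [0.712, 0.694, 0.075, -0.073]
wrist_force: [0.3, 0.0, -4.1]
gripper_width: 0.566
gripper_force: 85.4
```

Run:
```python
from hook import *
st(); tt=np.load('tt.npy'); p,r=pose()
T=p+r.apply(tt); print('toe world',T,'base toe target',Bw([20,-55,85]))
c=cam('wrist'); a=snap('wrist','w5'); np.savez('pics/w5c.npz',K=c[0],d=c[1],T=c[2])
# predicted body corners in wrist image vs red blob
hp=lambda x,y,z:p+r.apply(tt+np.array([142-z,y,-(x+20)])/1000.)
print(np.round(proj('wrist',[hp(20,25,0),hp(20,-25,0),hp(20,0,0),hp(-20,0,0)],c),1))
hsv=cv2.cvtColor(a,cv2.COLOR_BGR2HSV); m=cv2.inRange(hsv,(0,120,60),(5,255,255))|cv2.inRange(hsv,(175,120,60),(180,255,255))
for k in sorted(cv2.findContours(m,cv2.RETR_EXTERNAL,cv2.CHAIN_APPROX_NONE)[0],key=cv2.contourArea)[-3:]: print(cv2.boundingRect(k))
print([(np.round(d['box']),d['conf']) for q in('pack','motor_base','heel_latch') for d in models.find_in('wrist',q)])
```

```text
t 11.6 p [ 509.3 -113.9  118.8] yaw -1.5 tilt 11.98 yz -0.0006 q [-0.49  0.14  1.86  0.2   1.25 -0.54] F [ 0.3  0.  -4.1] g 0.5659537815889261 85.43037749826908
toe world [ 0.50692711 -0.20257733  0.08290913] base toe target [ 0.50907301 -0.20223865  0.085     ]
[[377.8 178.1]
 [257.9 178.1]
 [317.8 178.1]
 [318.  163.1]]
(441, 263, 65, 55)
(261, 168, 118, 174)
[(array([261., 160., 116., 183.]), 0.97), (array([250., 148., 274., 251.]), 0.77), (array([252., 148., 272., 248.]), 0.34)]
```

Run:
```python
from hook import *
a=cv2.imread('pics/w5.png'); print([(y,a[y,290].tolist()) for y in range(152,192,2)])
hsv=cv2.cvtColor(a,cv2.COLOR_BGR2HSV); m=cv2.inRange(hsv,(0,120,60),(5,255,255))
print([(y,(np.where(m[y,230:420])[0][[0,-1]]+230).tolist()) for y in (172,180,190,210,240)])
B2=tool_for([41,-55,48],12,np.load('tt.npy')); plan(B2[0]+[-.0008,0,0],B2[1])
g=np.load('pics/w5c.npz'); c=(g['K'],g['d'],g['T']); p,r=pose(); tt=np.load('tt.npy')
hp=lambda x,y,z:p+r.apply(tt+np.array([142-z,y,-(x+20)])/1000.)
print(np.round(proj('wrist',[hp(20,0,0),hp(5,0,0),hp(-10,0,0),hp(-20,0,0)],c),1))
```

```text
[(152, [64, 91, 130]), (154, [66, 93, 132]), (156, [107, 121, 141]), (158, [140, 147, 157]), (160, [116, 123, 133]), (162, [44, 50, 68]), (164, [46, 50, 68]), (166, [46, 51, 69]), (168, [44, 50, 103]), (170, [44, 51, 126]), (172, [43, 50, 126]), (174, [43, 50, 129]), (176, [45, 51, 138]), (178, [46, 52, 139]), (180, [47, 54, 139]), (182, [47, 53, 139]), (184, [47, 53, 138]), (186, [48, 54, 138]), (188, [48, 54, 138]), (190, [49, 55, 139])]
[(172, [264, 374]), (180, [261, 378]), (190, [262, 377]), (210, [263, 376]), (240, [264, 373])]
2 rows d [-14.6   0.3  14.9] w [-0.01  0.02  0.07]
[[318.5 174. ]
 [318.5 167.8]
 [318.5 162.8]
 [318.5 160. ]]
```

Call:
drive_tool([
  {"dx":-14.6,"dy":0.5,"dz":14.9,"wx":0,"wy":0,"wz":0},
  {"dx":-14.6,"dy":0.5,"dz":14.9,"wx":0,"wy":0,"wz":0},
  {"dx":0,"dy":0,"dz":0,"wx":0,"wy":0,"wz":0},
  {"dx":0,"dy":0,"dz":0,"wx":0,"wy":0,"wz":0},
  {"dx":0,"dy":0,"dz":0,"wx":0,"wy":0,"wz":0},
])

```text
time: 12.22
eef_pos: [0.5105, -0.1352, 0.0843]
tool_rot: [0.711, 0.695, 0.075, -0.073]
wrist_force: [0.5, -0.0, -3.2]
gripper_width: 0.568
gripper_force: 85.2
```

```bash
cat >> hook.py <<'E'
def where():
    st(); p,r=pose(); tt=np.load('tt.npy'); T=(p+r.apply(tt)-[v[0]+.0004,v[1],0])*1000; H=(p+r.apply(tt+[.142,0,0])-[v[0],v[1],0])*1000
    ey=np.array([-ex[1],ex[0],0]); print('toe in base',np.round([T@ex,T@ey,T[2]],1),'heel',np.round([H@ex,H@ey,H[2]],1))
E
python3 - <<'E'
from hook import *
where()
print(Rt(0,12).inv().apply([0,-.001,0]), ); p,r=pose(); print('1mm along base x in tool',r.inv().apply(ex),'down',r.inv().apply([0,0,-1]))
E
```

```text
t 12.22 p [ 510.5 -135.2   84.3] yaw -1.35 tilt 11.98 yz 0.0004 q [-0.53  0.2   1.85  0.2   1.19 -0.59] F [ 0.5 -0.  -3.2] g 0.5676701774045524 85.23424498736858
toe in base [ 41.7 -55.1  48.5] heel [-97.3 -54.9  77.9]
[-0.00097815  0.         -0.00020791]
1mm along base x in tool [-0.97823328 -0.00113009 -0.20750511] down [-2.07504831e-01 -3.63102880e-04  9.78233926e-01]
```

Run:
```python
from hook import *
tt=np.load('tt.npy'); o=np.array([-.0006,0,0])
A=tool_for([47,-55,46.8],10.5,tt);C=tool_for([55,-55,46.5],9.5,tt)
plan(A[0]+o,A[1],2); plan(C[0],C[1],4,*A)
```

```text
2 rows d [-2.6 -0.2  1.5] w [ 0.   -0.74  0.03]
4 rows d [-1.9  0.   0.1] w [ 0.   -0.25  0.  ]
```

Call:
drive_tool([
  {"dx":-2.6,"dy":0,"dz":1.5,"wx":0,"wy":-0.74,"wz":0},
  {"dx":-2.6,"dy":0,"dz":1.5,"wx":0,"wy":-0.74,"wz":0},
  {"dx":-1.9,"dy":0,"dz":0.1,"wx":0,"wy":-0.25,"wz":0},
  {"dx":-1.9,"dy":0,"dz":0.1,"wx":0,"wy":-0.25,"wz":0},
  {"dx":-1.9,"dy":0,"dz":0.1,"wx":0,"wy":-0.25,"wz":0},
  {"dx":-1.9,"dy":0,"dz":0.1,"wx":0,"wy":-0.25,"wz":0},
  {"dx":0,"dy":0,"dz":0,"wx":0,"wy":0,"wz":0},
  {"dx":0,"dy":0,"dz":0,"wx":0,"wy":0,"wz":0},
  {"dx":0,"dy":0,"dz":0,"wx":0,"wy":0,"wz":0},
])

```text
time: 12.97
eef_pos: [0.5099, -0.1485, 0.0782]
tool_rot: [0.713, 0.696, 0.059, -0.057]
wrist_force: [0.3, -1.0, -3.3]
gripper_width: 0.569
gripper_force: 85.5
```

Run:
```python
from hook import *
where()
```

```text
t 12.97 p [ 509.9 -148.5   78.2] yaw -1.43 tilt 9.45 yz 0.0004 q [-0.52  0.21  1.86  0.16  1.16 -0.57] F [ 0.3 -1.  -3.3] g 0.5686701136165194 85.46798184514046
toe in base [ 56.5 -55.5  46.3] heel [-83.6 -55.1  69.6]
```

Call:
drive_tool([
  {"dx":-1,"dy":0,"dz":-0.2,"wx":0,"wy":0,"wz":0},
  {"dx":-1,"dy":0,"dz":-0.2,"wx":0,"wy":0,"wz":0},
  {"dx":0,"dy":0,"dz":0,"wx":0,"wy":0,"wz":0},
  {"dx":0,"dy":0,"dz":0,"wx":0,"wy":0,"wz":0},
])

```text
time: 13.3
eef_pos: [0.5096, -0.1501, 0.078]
tool_rot: [0.713, 0.696, 0.059, -0.058]
wrist_force: [-0.8, -0.3, -3.3]
gripper_width: 0.567
gripper_force: 85.5
```

Run:
```python
from hook import *
where()
```

```text
t 13.3 p [ 509.6 -150.1   78. ] yaw -1.43 tilt 9.49 yz -0.0001 q [-0.53  0.21  1.86  0.16  1.16 -0.57] F [-0.8 -0.3 -3.3] g 0.5669792886127034 85.47952651977539
toe in base [ 58.1 -55.8  46. ] heel [-82.  -55.3  69.5]
```

Call:
drive_tool([
  {"dx":-1,"dy":0.3,"dz":-0.2,"wx":0,"wy":0,"wz":0},
  {"dx":-1,"dy":0.2,"dz":-0.2,"wx":0,"wy":0,"wz":0},
  {"dx":-1,"dy":0,"dz":-0.2,"wx":0,"wy":0,"wz":0},
  {"dx":0,"dy":0,"dz":0,"wx":0,"wy":0,"wz":0},
  {"dx":0,"dy":0,"dz":0,"wx":0,"wy":0,"wz":0},
])

```text
time: 13.72
eef_pos: [0.5102, -0.1529, 0.0782]
tool_rot: [0.713, 0.696, 0.059, -0.058]
wrist_force: [-0.2, 1.6, -3.4]
gripper_width: 0.565
gripper_force: 85.5
```

Run:
```python
from hook import *
where()
```

```text
t 13.72 p [ 510.2 -152.9   78.2] yaw -1.42 tilt 9.51 yz 0.0 q [-0.53  0.21  1.85  0.16  1.16 -0.58] F [-0.2  1.6 -3.4] g 0.5646192586678792 85.45967124402523
toe in base [ 60.9 -55.1  46.2] heel [-79.2 -54.7  69.7]
```

Call:
drive_tool([
  {"dx":-1,"dy":0,"dz":-0.2,"wx":0,"wy":0,"wz":0},
  {"dx":-1,"dy":0,"dz":-0.2,"wx":0,"wy":0,"wz":0},
  {"dx":0,"dy":0,"dz":0,"wx":0,"wy":0,"wz":0},
  {"dx":0,"dy":0,"dz":0,"wx":0,"wy":0,"wz":0},
])

```text
time: 14.05
eef_pos: [0.5101, -0.1532, 0.0784]
tool_rot: [0.713, 0.696, 0.06, -0.059]
wrist_force: [0.6, 8.5, -1.0]
gripper_width: 0.566
gripper_force: 85.6
```

Run:
```python
from hook import *
where()
```

```text
t 14.05 p [ 510.1 -153.2   78.4] yaw -1.39 tilt 9.69 yz -0.0004 q [-0.53  0.21  1.85  0.16  1.17 -0.58] F [ 0.6  8.5 -1. ] g 0.5658522461804544 85.57787239551544
toe in base [ 61.  -55.1  46.2] heel [-78.9 -54.8  70.1]
```

The tongue's end touches the wall (8.5 N) at an estimated 61 mm, so my x reads about 2 mm high. I back off 3.5 mm and swing the heel down.

Run:
```python
from hook import *
tt=np.load('tt.npy'); A=tool_for([62.9,-55,46.2],9.6,tt); C=tool_for([59.2,-55,46],7.5,tt); D=tool_for([59.2,-55,45.5],0,tt); 
plan(*C,3,*A); plan(*D,6,*C)
```

```text
3 rows d [ 1.4 -0.   1.4] w [-0.  -0.7  0. ]
6 rows d [0.3 0.  2.1] w [ 0.   -1.25  0.  ]
```

Call:
drive_tool([
  {"dx":1.4,"dy":0,"dz":1.4,"wx":0,"wy":-0.7,"wz":0},
  {"dx":1.4,"dy":0,"dz":1.4,"wx":0,"wy":-0.7,"wz":0},
  {"dx":1.4,"dy":0,"dz":1.4,"wx":0,"wy":-0.7,"wz":0},
  {"dx":0.3,"dy":0,"dz":2.1,"wx":0,"wy":-1.25,"wz":0},
  {"dx":0.3,"dy":0,"dz":2.1,"wx":0,"wy":-1.25,"wz":0},
  {"dx":0,"dy":0,"dz":0,"wx":0,"wy":0,"wz":0},
])

```text
time: 14.55
eef_pos: [0.5112, -0.1499, 0.0713]
tool_rot: [0.715, 0.698, 0.03, -0.028]
wrist_force: [2.2, -4.0, -2.3]
gripper_width: 0.564
gripper_force: 85.9
```

Run:
```python
from hook import *
where()
```

```text
t 14.55 p [ 511.2 -149.9   71.3] yaw -1.4 tilt 4.67 yz 0.0025 q [-0.48  0.2   1.88  0.08  1.1  -0.5 ] F [ 2.2 -4.  -2.3] g 0.5635304528105815 85.87925970554352
toe in base [ 60.2 -54.   47. ] heel [-81.3 -53.7  58.6]
```

Call:
drive_tool([
  {"dx":0.3,"dy":0,"dz":2.1,"wx":0,"wy":-1.25,"wz":0},
  {"dx":0.3,"dy":0,"dz":2.1,"wx":0,"wy":-1.25,"wz":0},
  {"dx":0.3,"dy":0,"dz":2.1,"wx":0,"wy":-1.25,"wz":0},
  {"dx":0.3,"dy":0,"dz":2.1,"wx":0,"wy":-1.25,"wz":0},
  {"dx":0,"dy":0,"dz":0,"wx":0,"wy":0,"wz":0},
  {"dx":0,"dy":0,"dz":0,"wx":0,"wy":0,"wz":0},
])

```text
time: 15.05
eef_pos: [0.5098, -0.1464, 0.0618]
tool_rot: [0.716, 0.699, -0.001, -0.0]
wrist_force: [0.3, 0.4, -1.3]
gripper_width: 0.564
gripper_force: 85.6
```

Run:
```python
from hook import *
where()
```

```text
t 15.05 p [ 509.8 -146.4   61.8] yaw -1.37 tilt -0.06 yz -0.0011 q [-0.43  0.19  1.91 -0.    1.05 -0.4 ] F [ 0.3  0.4 -1.3] g 0.5642242985761057 85.57830065488815
toe in base [ 58.5 -55.6  45.2] heel [-83.5 -55.3  45.1]
```

Call:
drive_tool([
  {"dx":0,"dy":0,"dz":1.5,"wx":0,"wy":-0.5,"wz":0},
  {"dx":0,"dy":0,"dz":1.5,"wx":0,"wy":-0.5,"wz":0},
  {"dx":0,"dy":0,"dz":0,"wx":0,"wy":0,"wz":0},
  {"dx":0,"dy":0,"dz":0,"wx":0,"wy":0,"wz":0},
])

```text
time: 15.38
eef_pos: [0.5105, -0.147, 0.0617]
tool_rot: [0.716, 0.698, -0.007, 0.006]
wrist_force: [-9.1, 3.3, 20.5]
gripper_width: 0.57
gripper_force: 87.9
```

Run:
```python
from hook import *
where()
```

```text
t 15.38 p [ 510.5 -147.    61.7] yaw -1.4 tilt -1.05 yz -0.0004 q [-0.42  0.19  1.91 -0.02  1.04 -0.38] F [-9.1  3.3 20.5] g 0.5700045423422055 87.90823772549629
toe in base [ 59.3 -54.9  46.7] heel [-82.7 -54.6  44.1]
```

Call:
drive_tool([
  {"dx":0,"dy":0,"dz":-1.5,"wx":0,"wy":0.5,"wz":0},
  {"dx":0,"dy":0,"dz":-1,"wx":0,"wy":0.5,"wz":0},
  {"dx":0,"dy":0,"dz":0,"wx":0,"wy":0,"wz":0},
])

```text
time: 15.63
eef_pos: [0.5101, -0.1473, 0.0617]
tool_rot: [0.716, 0.698, -0.0, 0.0]
wrist_force: [-1.1, 2.2, 2.0]
gripper_width: 0.566
gripper_force: 86.2
```

Call:
drive_tool([
  {"dx":0,"dy":0,"dz":0,"wx":0,"wy":0,"wz":0},
  {"dx":0,"dy":0,"dz":0,"wx":0,"wy":0,"wz":0},
  {"dx":0,"dy":0,"dz":0,"wx":0,"wy":0,"wz":0},
  {"dx":0,"dy":0,"dz":0,"wx":0,"wy":0,"wz":0},
  {"dx":0,"dy":0,"dz":0,"wx":0,"wy":0,"wz":0},
], claw=80)

```text
time: 16.05
eef_pos: [0.5104, -0.1478, 0.0618]
tool_rot: [0.716, 0.698, -0.001, 0.001]
wrist_force: [-0.3, -0.7, 0.3]
gripper_width: 0.933
gripper_force: 0.0
```

Call:
drive_tool([
  {"dx":0,"dy":0,"dz":-35,"wx":0,"wy":0,"wz":0},
  {"dx":2,"dy":5,"dz":-35,"wx":0,"wy":0,"wz":0},
  {"dx":2,"dy":10,"dz":-35,"wx":0,"wy":0,"wz":0},
  {"dx":2,"dy":10,"dz":-35,"wx":0,"wy":0,"wz":0},
  {"dx":0,"dy":10,"dz":-35,"wx":0,"wy":0,"wz":0},
  {"dx":0,"dy":10,"dz":-35,"wx":0,"wy":0,"wz":0},
  {"dx":0,"dy":0,"dz":0,"wx":0,"wy":0,"wz":0},
  {"dx":0,"dy":0,"dz":0,"wx":0,"wy":0,"wz":0},
])

```text
time: 16.72
eef_pos: [0.5573, -0.143, 0.275]
tool_rot: [0.716, 0.698, 0.0, 0.004]
wrist_force: [-0.0, 0.2, -0.6]
gripper_width: 0.938
gripper_force: 0.0
```

Run:
```python
from h import *
st(); c=cam('wrist'); a=snap('wrist','w6'); np.savez('pics/w6c.npz',K=c[0],d=c[1],T=c[2])
v=np.load('basev.npy')
def B(P):
    ex=np.array([np.cos(v[2]),np.sin(v[2]),0]); ey=np.array([-np.sin(v[2]),np.cos(v[2]),0]); P=np.array(P,float)/1000
    return np.array([v[0],v[1],0])+P[:,:1]*ex+P[:,1:2]*ey+P[:,2:]*[0,0,1]
pr=lambda P:np.round(proj('wrist',B(P),c),1).tolist()
print('heel top,toe top',pr([[-85,-80,85],[-85,-30,85],[35,-80,85],[35,-30,85]]),'nose top -85,z71',pr([[-85,-55,71],[-100,-55,71]]),'lip',pr([[45,-55,67],[95,-55,67]]))
hsv=cv2.cvtColor(a,cv2.COLOR_BGR2HSV)
m=cv2.inRange(hsv,(0,120,80),(4,255,255)); o=cv2.inRange(hsv,(6,150,120),(22,255,255))
for mm,n in((m,'red'),(o,'orange')):
  for k in sorted(cv2.findContours(mm,cv2.RETR_EXTERNAL,cv2.CHAIN_APPROX_NONE)[0],key=cv2.contourArea)[-5:]: print(n,cv2.boundingRect(k),cv2.contourArea(k))
for mm in (0,5,10): print('lock rib',mm,pr([[-35+mm,60,77],[-25+mm,60,77],[-52+mm,60,64],[-8+mm,60,64]]))
```

```text
t 16.72 p [ 557.3 -143.   275. ] yaw -1.4 tilt -0.25 yz 0.0058 q [-0.39  0.07  1.61 -0.    1.45 -0.36] F [-0.   0.2 -0.6] g 0.9384544014737991 0.0
heel top,toe top [[253.1, 141.3], [297.6, 141.2], [259.4, 239.6], [299.6, 239.6]] nose top -85,z71 [[277.0, 140.2], [276.5, 127.0]] lip [[281.5, 240.9], [282.9, 274.5]]
red (0, 119, 1, 1) 0.0
red (638, 395, 2, 5) 2.5
red (0, 121, 8, 29) 84.5
red (352, 171, 40, 35) 1222.5
red (254, 140, 46, 100) 4076.5
orange (267, 139, 21, 2) 19.5
orange (266, 116, 23, 16) 310.5
orange (456, 378, 28, 22) 415.5
orange (257, 240, 51, 34) 1573.0
lock rib 0 [[373.9, 183.0], [373.4, 191.1], [372.6, 167.1], [370.8, 201.4]]
lock rib 5 [[373.7, 187.1], [373.2, 195.1], [372.4, 171.1], [370.6, 205.2]]
lock rib 10 [[373.4, 191.1], [373.0, 199.0], [372.2, 175.1], [370.4, 208.9]]
```

View pics/w6.png

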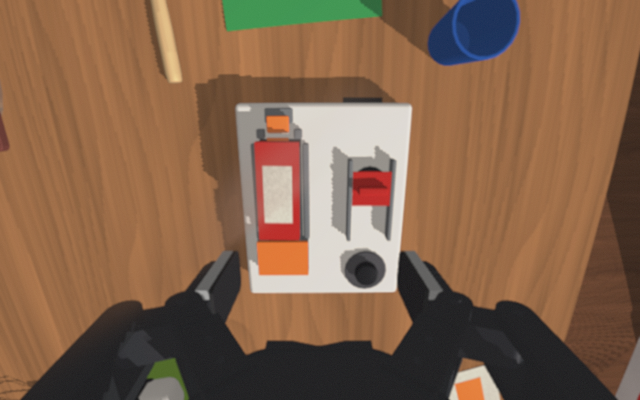

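The pack is seated as predicted: red body (254–300, 140–240), flush against the lip at row 240 and against the latch at row 140. The lock plate, rows 171–206, matches about 5 mm open. Now the fingers go to the −x side of the rib, closed.

Run:
```python
from hook import *
A=Bw([-49,60,105]); plan(A,Rt(yb+90)); B2=Bw([-49,60,69]); plan(B2,Rt(yb+90),2,A,Rt(yb+90))
```

```text
5 rows d [ 1.7 13.9 33.5] w [0.02 0.03 0.  ]
2 rows d [ 0.  0. 18.] w [0. 0. 0.]
```

Call:
drive_tool([
  {"dx":1.7,"dy":13.9,"dz":33.5,"wx":0,"wy":0,"wz":0},
  {"dx":1.7,"dy":13.9,"dz":33.5,"wx":0,"wy":0,"wz":0},
  {"dx":1.7,"dy":13.9,"dz":33.5,"wx":0,"wy":0,"wz":0},
  {"dx":1.7,"dy":13.9,"dz":33.5,"wx":0,"wy":0,"wz":0},
  {"dx":1.7,"dy":13.9,"dz":33.5,"wx":0,"wy":0,"wz":0},
  {"dx":0,"dy":0,"dz":0,"wx":0,"wy":0,"wz":0},
  {"dx":0,"dy":0,"dz":0,"wx":0,"wy":0,"wz":0},
  {"dx":0,"dy":0,"dz":0,"wx":0,"wy":0,"wz":0},
], claw=0, squeeze=30)

```text
time: 17.43
eef_pos: [0.6245, -0.136, 0.1045]
tool_rot: [0.716, 0.698, -0.001, 0.0]
wrist_force: [-0.1, -0.0, -0.1]
gripper_width: -0.002
gripper_force: 0.0
```

Run:
```python
from hook import *
st(); plan(Bw([-49,60,69]),Rt(yb+90),2)
```

```text
t 17.43 p [ 624.5 -136.   104.5] yaw -1.42 tilt -0.11 yz -0.0009 q [-0.34  0.37  1.59 -0.    1.18 -0.31] F [-0.1 -0.  -0.1] g -0.002016839281150918 0.0
2 rows d [-0.   0.6 17.8] w [-0.02  0.06 -0.  ]
```

Call:
drive_tool([
  {"dx":0,"dy":0.6,"dz":17.8,"wx":0,"wy":0,"wz":0},
  {"dx":0,"dy":0.6,"dz":17.8,"wx":0,"wy":0,"wz":0},
  {"dx":0,"dy":0,"dz":0,"wx":0,"wy":0,"wz":0},
  {"dx":0,"dy":0,"dz":0,"wx":0,"wy":0,"wz":0},
])

```text
time: 17.77
eef_pos: [0.6264, -0.1364, 0.0707]
tool_rot: [0.716, 0.698, -0.0, 0.001]
wrist_force: [0.4, -0.5, 0.1]
gripper_width: -0.001
gripper_force: 0.0
```

Call:
drive_tool([
  {"dx":-5,"dy":0,"dz":0,"wx":0,"wy":0,"wz":0},
  {"dx":-5,"dy":0,"dz":0,"wx":0,"wy":0,"wz":0},
  {"dx":-5,"dy":0,"dz":0,"wx":0,"wy":0,"wz":0},
  {"dx":-5,"dy":0,"dz":0,"wx":0,"wy":0,"wz":0},
  {"dx":-5,"dy":0,"dz":0,"wx":0,"wy":0,"wz":0},
  {"dx":-5,"dy":0,"dz":0,"wx":0,"wy":0,"wz":0},
  {"dx":-5,"dy":0,"dz":0,"wx":0,"wy":0,"wz":0},
  {"dx":-5,"dy":0,"dz":0,"wx":0,"wy":0,"wz":0},
  {"dx":0,"dy":0,"dz":0,"wx":0,"wy":0,"wz":0},
])

```text
time: 18.52
eef_pos: [0.6252, -0.1774, 0.0686]
tool_rot: [0.716, 0.698, -0.001, 0.001]
wrist_force: [0.2, 0.9, 0.2]
gripper_width: 0.002
gripper_force: 0.0
```

Run:
```python
from hook import *
st(); p,r=pose(); d=(p-[v[0]+.0004,v[1],0])*1000; print('tcp base x',d@ex)
```

```text
t 18.52 p [ 625.2 -177.4   68.6] yaw -1.47 tilt -0.16 yz -0.0 q [-0.4   0.43  1.58 -0.    1.13 -0.37] F [0.2 0.9 0.2] g 0.0015785291221041284 0.0
tcp base x -7.711524121412847
```

Continue to the end stop.

Call:
drive_tool([
  {"dx":-3,"dy":0,"dz":0,"wx":0,"wy":0,"wz":0},
  {"dx":-3,"dy":0,"dz":0,"wx":0,"wy":0,"wz":0},
  {"dx":-2,"dy":0,"dz":0,"wx":0,"wy":0,"wz":0},
  {"dx":0,"dy":0,"dz":0,"wx":0,"wy":0,"wz":0},
  {"dx":0,"dy":0,"dz":0,"wx":0,"wy":0,"wz":0},
])

```text
time: 18.93
eef_pos: [0.6249, -0.1844, 0.0686]
tool_rot: [0.716, 0.698, -0.001, 0.001]
wrist_force: [0.0, -0.8, 0.5]
gripper_width: -0.001
gripper_force: 0.0
```

Run:
```python
from hook import *
st(); p,r=pose(); d=(p-[v[0]+.0004,v[1],0])*1000; print('tcp base x',d@ex)
```

```text
t 18.93 p [ 624.9 -184.4   68.6] yaw -1.42 tilt -0.15 yz -0.0004 q [-0.41  0.44  1.58 -0.    1.13 -0.38] F [ 0.  -0.8  0.5] g -0.0011907151538109114 0.004228941243269446
tcp base x -0.713583189726845
```

Call:
drive_tool([
  {"dx":-2,"dy":0,"dz":0,"wx":0,"wy":0,"wz":0},
  {"dx":-2,"dy":0,"dz":0,"wx":0,"wy":0,"wz":0},
  {"dx":0,"dy":0,"dz":0,"wx":0,"wy":0,"wz":0},
  {"dx":0,"dy":0,"dz":0,"wx":0,"wy":0,"wz":0},
])

```text
time: 19.27
eef_pos: [0.6248, -0.1855, 0.0686]
tool_rot: [0.716, 0.698, 0.0, -0.001]
wrist_force: [0.4, 9.4, 2.1]
gripper_width: -0.0
gripper_force: 4.6
```

Run:
```python
from hook import *
st(); c=cam('wrist'); a=snap('wrist','w7')
B3=lambda P:np.array([Bw(q) for q in P])
hsv=cv2.cvtColor(a,cv2.COLOR_BGR2HSV); m=cv2.inRange(hsv,(0,120,60),(4,255,255))
for k in sorted(cv2.findContours(m,cv2.RETR_EXTERNAL,cv2.CHAIN_APPROX_NONE)[0],key=cv2.contourArea)[-3:]: print(cv2.boundingRect(k),cv2.contourArea(k))
for mm in(5,36,45): print(mm,np.round(proj('wrist',B3([[-52+mm,38,64],[-8+mm,38,64],[-52+mm,82,64],[-8+mm,82,64],[-35+mm,60,77]]),c),0).tolist())
```

```text
t 19.27 p [ 624.8 -185.5   68.6] yaw -1.4 tilt 0.1 yz -0.001 q [-0.41  0.44  1.57  0.    1.13 -0.39] F [0.4 9.4 2.1] g -1.5492981846747792e-05 4.5844114234205335
(332, 241, 29, 48) 640.0
(275, 241, 31, 48) 687.0
(0, 90, 162, 239) 27210.5
5 [[274.0, 168.0], [278.0, 247.0], [361.0, 168.0], [357.0, 247.0], [317.0, 207.0]]
36 [[277.0, 225.0], [280.0, 295.0], [358.0, 225.0], [355.0, 295.0], [317.0, 265.0]]
45 [[277.0, 240.0], [281.0, 308.0], [358.0, 240.0], [354.0, 308.0], [317.0, 280.0]]
```

End stop reached, and the lock's plate edge at row 241 matches 45 mm. Now the button.

Call:
drive_tool([
  {"dx":6,"dy":0,"dz":0,"wx":0,"wy":0,"wz":0},
  {"dx":2,"dy":0,"dz":-15,"wx":0,"wy":0,"wz":0},
  {"dx":14,"dy":0,"dz":0,"wx":0,"wy":0,"wz":0},
  {"dx":13,"dy":0,"dz":0,"wx":0,"wy":0,"wz":0},
  {"dx":0,"dy":0,"dz":0,"wx":0,"wy":0,"wz":0},
  {"dx":0,"dy":0,"dz":0,"wx":0,"wy":0,"wz":0},
  {"dx":0,"dy":0,"dz":0,"wx":0,"wy":0,"wz":0},
])

```text
time: 19.9
eef_pos: [0.6257, -0.1528, 0.0835]
tool_rot: [0.716, 0.699, -0.001, 0.001]
wrist_force: [-0.2, 0.6, -0.2]
gripper_width: -0.0
gripper_force: 0.0
```

Run:
```python
from hook import *
st(); plan(Bw([-31,60,61]),Rt(yb+90),3)
```

```text
t 19.9 p [ 625.7 -152.8   83.5] yaw -1.38 tilt -0.14 yz -0.0002 q [-0.36  0.4   1.59 -0.    1.15 -0.34] F [-0.2  0.6 -0.2] g -0.0003321906689651039 0.0
3 rows d [-0.4 -0.1  7.5] w [-0.    0.05  0.01]
```

Call:
drive_tool([
  {"dx":0,"dy":0,"dz":7.5,"wx":0,"wy":0,"wz":0},
  {"dx":0,"dy":0,"dz":7.5,"wx":0,"wy":0,"wz":0},
  {"dx":0,"dy":0,"dz":7.5,"wx":0,"wy":0,"wz":0},
  {"dx":0,"dy":0,"dz":3,"wx":0,"wy":0,"wz":0},
  {"dx":0,"dy":0,"dz":3,"wx":0,"wy":0,"wz":0},
  {"dx":0,"dy":0,"dz":2,"wx":0,"wy":0,"wz":0},
  {"dx":0,"dy":0,"dz":0,"wx":0,"wy":0,"wz":0},
  {"dx":0,"dy":0,"dz":0,"wx":0,"wy":0,"wz":0},
])

```text
time: 20.57
eef_pos: [0.6258, -0.1533, 0.0536]
tool_rot: [0.716, 0.698, -0.001, 0.001]
wrist_force: [-2.7, -0.1, 4.7]
gripper_width: 0.002
gripper_force: 2.2
```

Call:
drive_tool([
  {"dx":0,"dy":0,"dz":1.5,"wx":0,"wy":0,"wz":0},
  {"dx":0,"dy":0,"dz":1,"wx":0,"wy":0,"wz":0},
  {"dx":0,"dy":0,"dz":0,"wx":0,"wy":0,"wz":0},
  {"dx":0,"dy":0,"dz":0,"wx":0,"wy":0,"wz":0},
])

```text
time: 20.9
eef_pos: [0.6262, -0.1534, 0.0529]
tool_rot: [0.716, 0.698, -0.001, 0.001]
wrist_force: [-7.0, 1.3, 14.9]
gripper_width: -0.002
gripper_force: 7.1
```

The button is at its bottom stop (14.9 N, z = 53 mm). I retreat and check.

Call:
drive_tool([
  {"dx":0,"dy":0,"dz":-10,"wx":0,"wy":0,"wz":0},
  {"dx":0,"dy":0,"dz":-30,"wx":0,"wy":0,"wz":0},
  {"dx":0,"dy":0,"dz":-40,"wx":0,"wy":0,"wz":0},
  {"dx":0,"dy":-10,"dz":-40,"wx":0,"wy":0,"wz":0},
  {"dx":0,"dy":-20,"dz":-35,"wx":0,"wy":0,"wz":0},
  {"dx":0,"dy":-20,"dz":-35,"wx":0,"wy":0,"wz":0},
  {"dx":0,"dy":-10,"dz":-30,"wx":0,"wy":0,"wz":0},
  {"dx":0,"dy":0,"dz":0,"wx":0,"wy":0,"wz":0},
  {"dx":0,"dy":0,"dz":0,"wx":0,"wy":0,"wz":0},
  {"dx":0,"dy":0,"dz":0,"wx":0,"wy":0,"wz":0},
])

```text
time: 21.73
eef_pos: [0.5659, -0.1511, 0.2704]
tool_rot: [0.716, 0.698, -0.001, 0.001]
wrist_force: [-0.3, 0.0, -0.6]
gripper_width: 0.001
gripper_force: 0.0
```

Run:
```python
from hook import *
st(); c=cam('wrist'); a=snap('wrist','w8'); h=cv2.cvtColor(a,cv2.COLOR_BGR2HSV)
pr=lambda P:np.round(proj('wrist',[Bw(q) for q in P],c),0).tolist()
for n,lo,hi in(('red',(0,120,60),(4,255,255)),('orange',(6,150,120),(22,255,255)),('green',(40,80,50),(85,255,255))):
  for k in sorted(cv2.findContours(cv2.inRange(h,lo,hi),cv2.RETR_EXTERNAL,cv2.CHAIN_APPROX_NONE)[0],key=cv2.contourArea)[-4:]: print(n,cv2.boundingRect(k))
print('pack',pr([[-85,-80,85],[35,-30,85]]),'lock45',pr([[-7,38,64],[37,82,64]]),'button',pr([[-44,60,59],[-16,60,59]]))
```

```text
t 21.73 p [ 565.9 -151.1  270.4] yaw -1.43 tilt -0.12 yz 0.0004 q [-0.39  0.1   1.59 -0.    1.45 -0.37] F [-0.3  0.  -0.6] g 0.0009654540974019526 0.0
red (0, 138, 1, 6)
red (346, 198, 39, 34)
red (246, 134, 48, 103)
orange (259, 132, 22, 3)
orange (259, 109, 23, 17)
orange (250, 237, 52, 35)
green (354, 167, 24, 25)
green (216, 0, 162, 24)
pack [[245.0, 135.0], [293.0, 235.0]] lock45 [[348.0, 198.0], [381.0, 230.0]] button [[367.0, 167.0], [366.0, 190.0]]
```

All as predicted: pack seated, lock at 45 mm, button up and uncovered. Handing in.

```bash
python3 -c "
from bench import robot
print(robot.finish_job())"
```

```text
the job is handed in; nothing more can be done
None
```

The job is handed in at about 22 s. The final picture shows the pack flush under the lip and latch, the child lock fully aside at about 45 mm, and the button sprung back up after a full press; the arm touches nothing, and the bowl, cup and spoon were never touched. The hand-in call gave no verdict.

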